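# Change over the battery packs in the shed's charging dock

## Robot

A 7-joint arm with a two-finger parallel gripper is mounted at the origin on the work surface. World frame = base frame: x ahead of the robot, y to its left, z up, the work surface at z = 0. Lengths are in m, angles in rad, forces in N, time in s.
With the tool pointing down it reaches from about 0.425 to 1.025 m from the base axis. Payload 9.4 kg.
Tool frame: the origin (TCP) lies on the front face of the gripper's body, between the roots of the fingers; the fingertips stand 84 mm ahead of it and the grasp point (between the pads) lies manip.tcp_to_grasp ahead of it (manip.tcp_to_grasp is the distance from the TCP to the grasp point, in m); z points along the fingers, x is the direction in which the jaws open and shut, and the axes are right-handed (so a half turn about z gives the same grasp; the last joint's range is limited). The gripper opens to 93 mm and grips with 3 to 60 N. Pads are 15 mm wide; open, the fingers measure 128 mm over their backs; the gripper's body (75 mm by 188 mm) begins 65 mm behind the grasp point.
Start: joints at [1.256, 0.599, -0.003, 1.599, 0.002, 0.943, -0.08], TCP at [0.171, -0.705, 0.303] pointing down, gripper open.
Joint ranges: [-2.57, 2.57], [-0.35, 1.97], [-1.29, 1.29], [0.11, 2.56], [-1.05, 4.19], [0.11, 1.86], [-2.63, 2.63]. Speed limits (rad/s): [2.22, 2.22, 3.01, 3.01, 3.14, 3.14, 3.14].

## Interface

Orientations are given as a rotation vector (axis times angle).
In Python, from bench import manip, read_camera gives the robot as it stands.
- The arm moves only by the tool apply_moves, never from a script. Its argument "series" is a list of rows, each an object with "turn": the turn, a rotation vector about the world's x, y, z in degrees, a list of three; "travel": the shift along the world's x, y, z in mm, a list of three; "claw": the opening, from -1 (shut) to 1 (fully open), so that 0 is half open. In form: [{"turn": [ax, ay, az], "travel": [tx, ty, tz], "claw": claw}, ...]. A call has 1 to 8 rows; each row is the pose to reach, as a shift and turn from the pose commanded when the call began; what a row does not reach only later rows make up. A row lasts 1/8 s, in which the tool goes at most 62.5 mm and 10.7 degrees, less where a joint would pass 70% of its speed; a pose out of reach is approached as far as the arm can. A call with a gripper value outside its range is refused whole. The fingers move at their own pace and stop on an object; "newtons" is the grip in N (left out, the last holds). Time passes only in rows, so rows that repeat a pose let the fingers close. It gives the time, the measured TCP pose, the force and the opening at its end, in the units of the state.
- manip.observe(): the state, without advancing time (a new reading comes with each control period).
- read_camera(name): name is "scene" or "side" or "wrist"; returns a dict with "image" (420x560x3 uint8, red, green, blue), "intrinsics" (3x3 intrinsics, pixels), "pose" (4x4, takes a point from camera to world coordinates); the wrist camera has in their place "mount" (4x4, takes a point from camera to tool coordinates, whose origin is the TCP and whose axes are the tool frame's). Camera axes: x right, y up, looking along -z (the intrinsics and any distortion apply to the point x, -y, -z); pixel columns grow to the right and rows downward; lengths in m; the calibration is good to about 2 mm. The wrist camera is an equidistant fisheye: a pixel r from the principal point sees the ray r / f radians off the axis. A picture is of the moment at which its call begins: read the wrist's pose just before it. There is no depth.
- manip.finish_job(): hands the job in, once; it reports no verdict.
The state is a dict: "time_s": time; "qpos": joint angles; "dq": joint speeds; "tau": joint torques, N m; "tcp_pos": TCP position; "ee_rot": TCP orientation; "ft_force": force on the tool from outside, world axes, zero at the start; "wrist_torque": the same for the moment, N m; "width": finger opening in m.
Only numpy, scipy, OpenCV 4.12 (cv2) and the standard library are available. Lean on these libraries where they do the work, as an engineer would, in place of code of your own. Each camera call takes 0.05 s, during which the arm holds its last target.

## Task

The dock is on and the packs in it are charged. Switch it off first (push the knob in and turn it clockwise past its safety stop), lift out the charged packs and stand them in the plywood crate, and turn each flat pack from the bench to match a bay and seat it fully home. When all are in place, switch the dock back on, leave the knob sprung out, and leave the other things on the bench alone; no pack may be lifted while the dock is on.

Things in the scene. Friction and masses are not known exactly. Their poses are not given: they have to be found in the camera images.
- pack_a: Flat battery pack, loose on the bench, may be absent. 450 g, 94 mm high. Body (z 0-60 mm) keyed: from above an arch 66 mm wide and long, its +x half round (radius 33), its -x half square-cornered, white line along the square end; lowest 6 mm 2 mm slimmer. On top a grip 56 mm long in x, 24 wide in y, z 60-94. Origin: underside centre (the round's axis), z up.
- pack_b: Flat battery pack, loose on the bench, may be absent. 450 g, 94 mm high. Body (z 0-60 mm) keyed: from above an arch 66 mm wide and long, its +x half round (radius 33), its -x half square-cornered, white line along the square end; lowest 6 mm 2 mm slimmer. On top a grip 56 mm long in x, 24 wide in y, z 60-94. Origin: underside centre (the round's axis), z up.
- pack_c: Flat battery pack, loose on the bench, may be absent. 450 g, 94 mm high. Body (z 0-60 mm) keyed: from above an arch 66 mm wide and long, its +x half round (radius 33), its -x half square-cornered, white line along the square end; lowest 6 mm 2 mm slimmer. On top a grip 56 mm long in x, 24 wide in y, z 60-94. Origin: underside centre (the round's axis), z up.
- charged_1: Charged battery pack, in a bay at the start (two of four are present). 450 g, 94 mm high. Body (z 0-60 mm) keyed: from above an arch 66 mm wide and long, its +x half round (radius 33), its -x half square-cornered, white line along the square end; lowest 6 mm 2 mm slimmer. On top a grip 56 mm long in x, 24 wide in y, z 60-94. Origin: underside centre (the round's axis), z up.
- charged_2: Charged battery pack, in a bay at the start (two of four are present). 450 g, 94 mm high. Body (z 0-60 mm) keyed: from above an arch 66 mm wide and long, its +x half round (radius 33), its -x half square-cornered, white line along the square end; lowest 6 mm 2 mm slimmer. On top a grip 56 mm long in x, 24 wide in y, z 60-94. Origin: underside centre (the round's axis), z up.
- charged_3: Charged battery pack, in a bay at the start (two of four are present). 450 g, 94 mm high. Body (z 0-60 mm) keyed: from above an arch 66 mm wide and long, its +x half round (radius 33), its -x half square-cornered, white line along the square end; lowest 6 mm 2 mm slimmer. On top a grip 56 mm long in x, 24 wide in y, z 60-94. Origin: underside centre (the round's axis), z up.
- charged_4: Charged battery pack, in a bay at the start (two of four are present). 450 g, 94 mm high. Body (z 0-60 mm) keyed: from above an arch 66 mm wide and long, its +x half round (radius 33), its -x half square-cornered, white line along the square end; lowest 6 mm 2 mm slimmer. On top a grip 56 mm long in x, 24 wide in y, z 60-94. Origin: underside centre (the round's axis), z up.
- dock: Charging dock fixed to the bench, 300 mm (x) by 190 mm (y), 50 mm high. Origin: centre of its underside; z up. Four keyed bays fill its -x part, two by two; the push-and-turn switch stands on the flat panel at its +x end, 95 mm from the origin. Charged and flat packs look alike: those in the dock at the start are the charged ones.
- bay_1: Keyed bay. Origin: centre of its floor, 20 mm over the bench; walls 30 mm higher. Arch opening as the pack, 2 mm play all round (corners cut at +x, square at -x with a white line on that wall; -x points outwards to the dock's nearer long side). A pack goes in only with its x along this x, its origin then meeting this one; else it stays on the walls.
- bay_2: Keyed bay. Origin: centre of its floor, 20 mm over the bench; walls 30 mm higher. Arch opening as the pack, 2 mm play all round (corners cut at +x, square at -x with a white line on that wall; -x points outwards to the dock's nearer long side). A pack goes in only with its x along this x, its origin then meeting this one; else it stays on the walls.
- bay_3: Keyed bay. Origin: centre of its floor, 20 mm over the bench; walls 30 mm higher. Arch opening as the pack, 2 mm play all round (corners cut at +x, square at -x with a white line on that wall; -x points outwards to the dock's nearer long side). A pack goes in only with its x along this x, its origin then meeting this one; else it stays on the walls.
- bay_4: Keyed bay. Origin: centre of its floor, 20 mm over the bench; walls 30 mm higher. Arch opening as the pack, 2 mm play all round (corners cut at +x, square at -x with a white line on that wall; -x points outwards to the dock's nearer long side). A pack goes in only with its x along this x, its origin then meeting this one; else it stays on the walls.
- switch (a joint): Knob angle, rad: grows anticlockwise from above, 0 (off) to 1.45 (on), end stops there. At 0 the white pointer on its bar points along the dock's +x (bar along x), at on to the green lens on the dock's +y side. A hidden stop blocks it at about 0.32 from off, 1.13 from on, unless pressed in over 5 mm. It stays as left (0.05 N m friction).
- plunger (a joint): How far the knob is pressed in (down), m: 0 out, 0.010 fully in. A spring of 3 N at 0 to 8 N at 10 mm pushes it back out.
- switch_grip (a point): On the knob's axis, 84 mm above the bench when out, 12 mm below the top of its bar. The bar is 54 mm long, 14 mm wide, 26 mm tall, standing on a disc of 56 mm diameter whose top is 70 mm above the bench (20 mm above the panel, so the knob can sink 10 mm).
- crate: Open plywood crate, loose, 700 g: 110 mm (x) by 210 mm (y) outside, 45 mm high, walls and floor 5 mm. Origin: centre of its underside. Room for two packs side by side along y (50 mm either side of the centre).
- tape: Bystander, to be left alone: roll of tape, 90 mm across, 40 mm high.
- screw_jar: Bystander, to be left alone: glass jar, 66 mm across, 85 mm high.
- screwdriver: Bystander, to be left alone: screwdriver lying flat.
- wrench: Bystander, to be left alone: wrench lying flat.
- sanding_block: Bystander, to be left alone: cork sanding block 110 x 60 x 30 mm.
Mind the look-alikes: they are no part of the job. Leave any orange or yellow look-alike of the pack_c alone. What is shaped like the charged_1 but yellow is not meant.

How it is judged:
On the way, in this order (a step that is already met when the one before it is completed fails the run):
1. the dock is switched off, the knob sprung out (value of joint switch below 0.25 rad and value of joint plunger below 0.003 m), for 0.2 s.
2. with the dock off, every charged pack stands in the crate and every flat pack is home in a bay (((distance between pack_a and bay_1 below 0.007 m and angle between pack_a's own z axis and vertical below 0.07 rad) or (distance between pack_a and bay_2 below 0.007 m and angle between pack_a's own z axis and vertical below 0.07 rad) or (distance between pack_a and bay_3 below 0.007 m and angle between pack_a's own z axis and vertical below 0.07 rad) or (distance between pack_a and bay_4 below 0.007 m and angle between pack_a's own z axis and vertical below 0.07 rad)) and ((distance between pack_b and bay_1 below 0.007 m and angle between pack_b's own z axis and vertical below 0.07 rad) or (distance between pack_b and bay_2 below 0.007 m and angle between pack_b's own z axis and vertical below 0.07 rad) or (distance between pack_b and bay_3 below 0.007 m and angle between pack_b's own z axis and vertical below 0.07 rad) or (distance between pack_b and bay_4 below 0.007 m and angle between pack_b's own z axis and vertical below 0.07 rad)) and ((distance between pack_c and bay_1 below 0.007 m and angle between pack_c's own z axis and vertical below 0.07 rad) or (distance between pack_c and bay_2 below 0.007 m and angle between pack_c's own z axis and vertical below 0.07 rad) or (distance between pack_c and bay_3 below 0.007 m and angle between pack_c's own z axis and vertical below 0.07 rad) or (distance between pack_c and bay_4 below 0.007 m and angle between pack_c's own z axis and vertical below 0.07 rad)) and x of charged_1 in the frame of crate between -0.05 and 0.05 m and y of charged_1 in the frame of crate between -0.1 and 0.1 m and z of each of charged_1, charged_2, charged_3, charged_4 in the frame of crate below 0.02 m and angle between each of charged_1, charged_2, charged_3, charged_4's own z axis and vertical below 0.2 rad and x of charged_2 in the frame of crate between -0.05 and 0.05 m and y of charged_2 in the frame of crate between -0.1 and 0.1 m and x of charged_3 in the frame of crate between -0.05 and 0.05 m and y of charged_3 in the frame of crate between -0.1 and 0.1 m and x of charged_4 in the frame of crate between -0.05 and 0.05 m and y of charged_4 in the frame of crate between -0.1 and 0.1 m and value of joint switch below 0.35 rad), for 0.2 s.
3. the dock is switched on, the knob sprung out (value of joint switch above 1.2 rad and value of joint plunger below 0.003 m), for 0.2 s.
At the end, for the whole second after the job is handed in: Every flat pack is home in a bay (origin within 7 mm of the bay's, tilt under 0.07 rad), every charged pack stands upright (within 0.2 rad) on the crate's floor inside its walls, the knob is beyond 1.2 rad and sprung out (pressed less than 3 mm), all at rest (all of step 3 and ((distance between pack_a and bay_1 below 0.007 m and angle between pack_a's own z axis and vertical below 0.07 rad) or (distance between pack_a and bay_2 below 0.007 m and angle between pack_a's own z axis and vertical below 0.07 rad) or (distance between pack_a and bay_3 below 0.007 m and angle between pack_a's own z axis and vertical below 0.07 rad) or (distance between pack_a and bay_4 below 0.007 m and angle between pack_a's own z axis and vertical below 0.07 rad)) and ((distance between pack_b and bay_1 below 0.007 m and angle between pack_b's own z axis and vertical below 0.07 rad) or (distance between pack_b and bay_2 below 0.007 m and angle between pack_b's own z axis and vertical below 0.07 rad) or (distance between pack_b and bay_3 below 0.007 m and angle between pack_b's own z axis and vertical below 0.07 rad) or (distance between pack_b and bay_4 below 0.007 m and angle between pack_b's own z axis and vertical below 0.07 rad)) and ((distance between pack_c and bay_1 below 0.007 m and angle between pack_c's own z axis and vertical below 0.07 rad) or (distance between pack_c and bay_2 below 0.007 m and angle between pack_c's own z axis and vertical below 0.07 rad) or (distance between pack_c and bay_3 below 0.007 m and angle between pack_c's own z axis and vertical below 0.07 rad) or (distance between pack_c and bay_4 below 0.007 m and angle between pack_c's own z axis and vertical below 0.07 rad)) and x of charged_1 in the frame of crate between -0.05 and 0.05 m and y of charged_1 in the frame of crate between -0.1 and 0.1 m and z of each of charged_1, charged_2, charged_3, charged_4 in the frame of crate below 0.02 m and angle between each of charged_1, charged_2, charged_3, charged_4's own z axis and vertical below 0.2 rad and x of charged_2 in the frame of crate between -0.05 and 0.05 m and y of charged_2 in the frame of crate between -0.1 and 0.1 m and x of charged_3 in the frame of crate between -0.05 and 0.05 m and y of charged_3 in the frame of crate between -0.1 and 0.1 m and x of charged_4 in the frame of crate between -0.05 and 0.05 m and y of charged_4 in the frame of crate between -0.1 and 0.1 m and linear speed of each of pack_a, pack_b, pack_c, charged_1, charged_2, charged_3, charged_4 below 0.03 m/s); the robot touches nothing.
It fails at once if a bystander is moved more than 30 mm (distance of any of tape, screw_jar, screwdriver, wrench, sanding_block from where it was at the start of the episode above 0.03 m).
It fails at once if a pack is lifted (its underside more than 45 mm over the bench) while the dock is on (knob beyond 0.73 rad) (value of joint switch above 0.73 rad and height (world z) of any of pack_a, pack_b, pack_c, charged_1, charged_2, charged_3, charged_4 above 0.045 m).
Of pack_a, pack_b, pack_c only 2 to 3 are there at a start; the rules pass over those that are not, and their reading is None.
Of charged_1, charged_2, charged_3, charged_4 only 2 to 2 are there at a start; the rules pass over those that are not, and their reading is None.
At some moment in a run one of pack_a, pack_b, pack_c, crate may be knocked a few centimetres aside while the robot is not near it.
It also fails if it takes over 208 s, if anything falls off the work surface, if the arm or the gripper's body presses on something with over 40 N, if the wrist force passes 120 N, or if a joint passes its speed limit or range.

## Working session

There is one attempt and no reset: what is moved stays moved. The work goes in short steps, Python scripts to look and compute and a tool call to move; the robot and the scene stay as the last step left them, time stands still between calls to the robot, and variables do not carry over. Pictures are saved under pics/ and viewed, and the job is handed in when it is done.

Besides the shell and the picture viewer there is one more tool, called after "Emit:" in YAML: its name, and indented under it one key for each argument. apply_moves: Moves the arm, as the interface text tells. Its arguments: {"type":"object","properties":{"series":{"type":"array"},"newtons":{"type":"number"}},"required":["series"]}

```bash
ls; mkdir -p pics; python3 - <<'E'
from bench import manip, read_camera
import cv2
print(manip.observe(), manip.tcp_to_grasp)
for n in ["scene","side","wrist"]:
    c=read_camera(n); cv2.imwrite(f"pics/{n}0.png",c["image"][:,:,::-1]); print(n,c["intrinsics"],c.get("pose"),c.get("mount"),[k for k in c])
E
```

```text
pics
{'time_s': 0.0, 'qpos': array([ 1.25628176,  0.60011213, -0.00256967,  1.60013803,  0.0017717 ,
        0.94288485, -0.07981697]), 'dq': array([-6.48381513e-04,  1.27930564e-03,  6.74894341e-04, -1.56189310e-03,
       -4.03770706e-05,  2.28162306e-04, -2.10874255e-03]), 'tau': array([-1.61179731e-03, -7.65068793e+01,  1.49665095e+00, -2.52355957e+01,
       -5.24004176e-02,  1.70733500e-02,  1.42889417e-04]), 'tcp_pos': array([ 0.17072387, -0.70423891,  0.30186595]), 'ee_rot': array([-2.46864141e+00,  1.94163707e+00,  1.99752607e-03]), 'ft_force': array([-0.49826793, -1.00705547,  0.15271873]), 'wrist_torque': array([-0.02645841, -0.04820026,  0.02915314]), 'width': 0.09286226052356383} 0.0653
scene [[486.67034745   0.         275.61882594]
 [  0.         486.67034745 211.04722172]
 [  0.           0.           1.        ]] [[-0.89128338 -0.23282569  0.3891094   1.09801657]
 [ 0.45308471 -0.49155326  0.74369996  0.9832034 ]
 [ 0.01811554  0.83914694  0.54360302  0.82176226]
 [ 0.          0.          0.          1.        ]] None ['image', 'intrinsics', 'pose']
side [[403.36980824   0.         281.57641492]
 [  0.         403.36980824 217.98338796]
 [  0.           0.           1.        ]] [[-0.84928453  0.30901894 -0.42804566  0.13139219]
 [-0.52791332 -0.48967928  0.69391766  0.63929667]
 [ 0.00482861  0.81530454  0.57901225  0.63261003]
 [ 0.          0.          0.          1.        ]] None ['image', 'intrinsics', 'pose']
wrist [[325.1922621    0.         277.94902752]
 [  0.         325.1922621  209.93029715]
 [  0.           0.           1.        ]] None [[ 9.99999877e-01  2.09118251e-04 -4.50302023e-04 -1.68185012e-03]
 [ 9.24748910e-05 -9.69550142e-01 -2.44892861e-01 -6.62988192e-02]
 [-4.87801957e-04  2.44892789e-01 -9.69550042e-01 -8.15938116e-02]
 [ 0.00000000e+00  0.00000000e+00  0.00000000e+00  1.00000000e+00]] ['image', 'intrinsics', 'mount']
```

View pics/scene0.png

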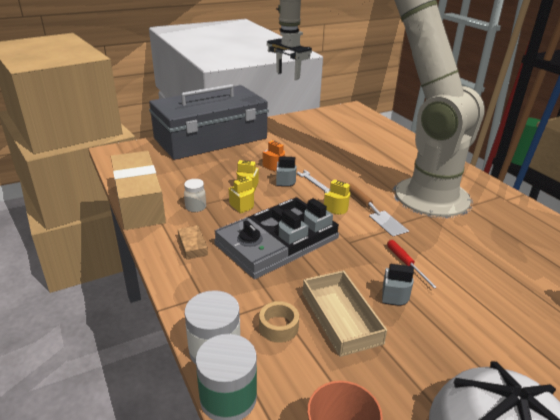

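View pics/side0.png

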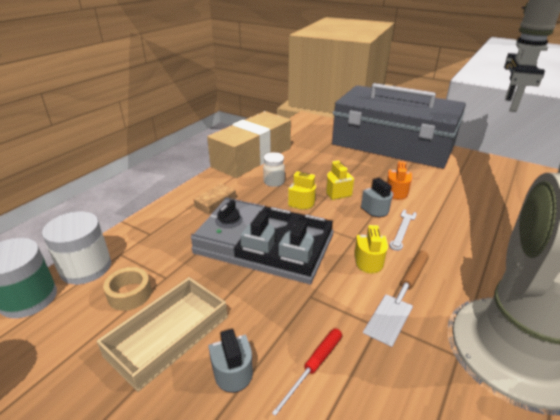

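View pics/wrist0.png

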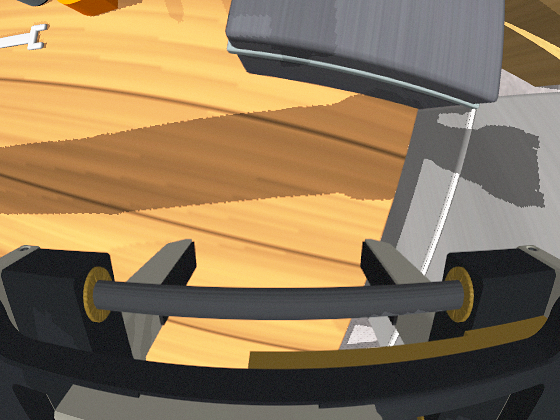

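```bash
cat > h.py <<'E'
from bench import manip, read_camera
import numpy as np, cv2
from scipy.spatial.transform import Rotation as R
def cam(n,save=None):
    s=manip.observe(); c=read_camera(n)
    if n=="wrist":
        T=np.eye(4);T[:3,:3]=R.from_rotvec(s["ee_rot"]).as_matrix();T[:3,3]=s["tcp_pos"]
        c["pose"]=T@c["mount"]
    c["name"]=n
    if save: cv2.imwrite(f"pics/{save}.png",c["image"][:,:,::-1])
    return c
def ray(c,uv):
    K=c["intrinsics"];x=(uv[0]-K[0,2])/K[0,0];y=(uv[1]-K[1,2])/K[1,1]
    if c["name"]=="wrist":
        th=np.hypot(x,y);k=np.sin(th)/th if th>1e-9 else 1
        d=np.array([x*k,-y*k,-np.cos(th)])
    else: d=np.array([x,-y,-1.])
    return c["pose"][:3,3],c["pose"][:3,:3]@d
def at(c,uv,z):
    o,d=ray(c,uv);return (o+d*(z-o[2])/d[2])[:2]
def proj(c,P):
    p=np.linalg.inv(c["pose"])@np.r_[P,1];p=p[:3];K=c["intrinsics"]
    x,y,z=p[0],-p[1],-p[2]
    if c["name"]=="wrist":
        r=np.hypot(x,y);th=np.arctan2(r,z);x,y=x/r*th,y/r*th
    else:x,y=x/z,y/z
    return np.array([K[0,0]*x+K[0,2],K[1,1]*y+K[1,2]])
def crop(c,x0,y0,x1,y1,name,f=None):
    im=c["image"][y0:y1,x0:x1,::-1]
    f=f or min(800/(x1-x0),600/(y1-y0))
    cv2.imwrite(f"pics/{name}.png",cv2.resize(im,None,fx=f,fy=f,interpolation=cv2.INTER_CUBIC))
E
python3 - <<'E'
from h import *
c=cam("scene");crop(c,200,130,350,280,"s_dock");crop(c,290,220,450,360,"s_crate")
E
```

```text
(no output)
```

View pics/s_dock.png

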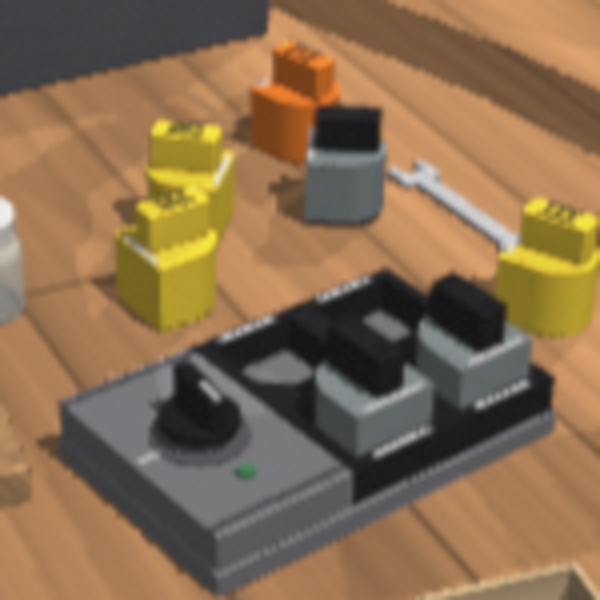

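View pics/s_crate.png

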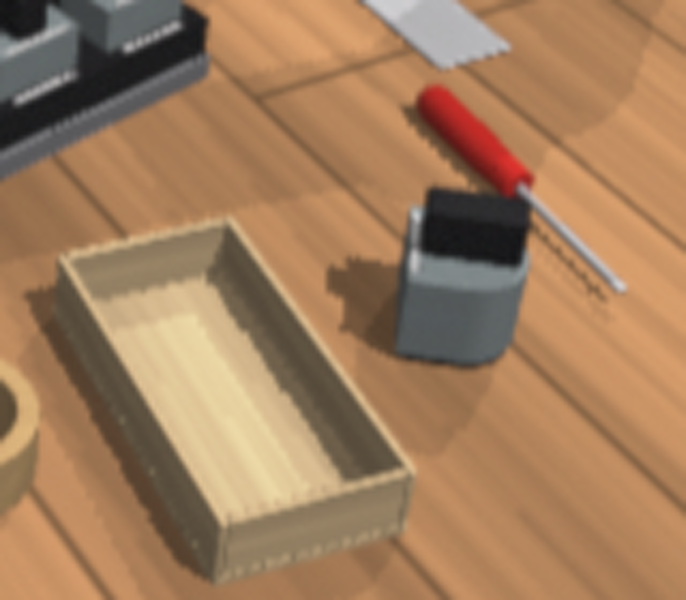

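```bash
python3 - <<'E'
from h import *
c=cam("scene")
f=lambda u,v:(200+u/4,130+v/4); g=lambda u,v:(290+u/4.2875,220+v/4.2875)
for n,p,z in [("dL",f(62,405),.05),("dN",f(218,530),.05),("dR",f(552,378),.05),("dB",f(388,272),.05),("knobtop",f(208,388),.096),
 ("crBL",g(62,260),.045),("crBR",g(230,220),.045),("crFR",g(410,470),.045),("crFL",g(218,527),.045),
 ("p1grip",f(350,112),.094),("p1gripfront",f(347,150),.06),("p2",g(478,205),.094),
 ("p2gl",g(430,195),.094),("p2gr",g(525,203),.094)]:
    print(n,np.round(p,1),np.round(at(c,p,z),4))
E
```

```text
dL [215.5 231.2] [ 0.74   -0.0525]
dN [254.5 262.5] [0.7008 0.116 ]
dR [338.  224.5] [0.4186 0.0644]
dB [297. 198.] [ 0.4535 -0.1099]
knobtop [252. 227.] [0.6689 0.0321]
crBL [304.5 280.6] [0.6189 0.2252]
crBR [343.6 271.3] [0.5141 0.2371]
crFR [385.6 329.6] [0.5406 0.4387]
crFL [340.8 342.9] [0.6478 0.4275]
p1grip [287.5 158. ] [ 0.3951 -0.2835]
p1gripfront [286.8 167.5] [ 0.3977 -0.2818]
p2 [401.5 267.8] [0.4209 0.3327]
p2gl [390.3 265.5] [0.4393 0.3143]
p2gr [412.4 267.3] [0.3964 0.3426]
```

Emit:
apply_moves:
  series:
    - {"turn": [0, 0, 80], "travel": [380, 600, 100], "claw": 1}
    - {"turn": [0, 0, 80], "travel": [380, 600, 100], "claw": 1}
    - {"turn": [0, 0, 80], "travel": [380, 600, 100], "claw": 1}
    - {"turn": [0, 0, 80], "travel": [380, 600, 100], "claw": 1}
    - {"turn": [0, 0, 80], "travel": [380, 600, 100], "claw": 1}
    - {"turn": [0, 0, 80], "travel": [380, 600, 100], "claw": 1}
    - {"turn": [0, 0, 80], "travel": [380, 600, 100], "claw": 1}
    - {"turn": [0, 0, 80], "travel": [380, 600, 100], "claw": 1}

```text
time_s: 1.25
tcp_pos: [0.4364, -0.2847, 0.3729]
ee_rot: [3.139, 0.105, 0.001]
ft_force: [1.9, -0.2, -0.0]
width: 0.0932
```

Emit:
apply_moves:
  series:
    - {"turn": [0, 0, 0], "travel": [144, 345, 50], "claw": 1}
    - {"turn": [0, 0, 0], "travel": [144, 345, 50], "claw": 1}
    - {"turn": [0, 0, 0], "travel": [144, 345, 50], "claw": 1}
    - {"turn": [0, 0, 0], "travel": [144, 345, 50], "claw": 1}
    - {"turn": [0, 0, 0], "travel": [144, 345, 50], "claw": 1}
    - {"turn": [0, 0, 0], "travel": [144, 345, 50], "claw": 1}
    - {"turn": [0, 0, 0], "travel": [144, 345, 50], "claw": 1}
    - {"turn": [0, 0, 0], "travel": [144, 345, 50], "claw": 1}

```text
time_s: 2.25
tcp_pos: [0.5795, 0.0585, 0.422]
ee_rot: [3.139, 0.1, -0.001]
ft_force: [0.2, -0.0, -0.6]
width: 0.0931
```

```bash
python3 - <<'E'
from h import *
c=cam("wrist","w1");print(manip.observe()["tcp_pos"],manip.observe()["qpos"]);crop(c,0,0,560,420,"w1b")
E
```

```text
[0.57935563 0.05749183 0.42203106] [ 0.22525655  0.36023292 -0.58011831  1.76194761  0.22092212  1.08579127
 -0.36713881]
```

View pics/w1b.png

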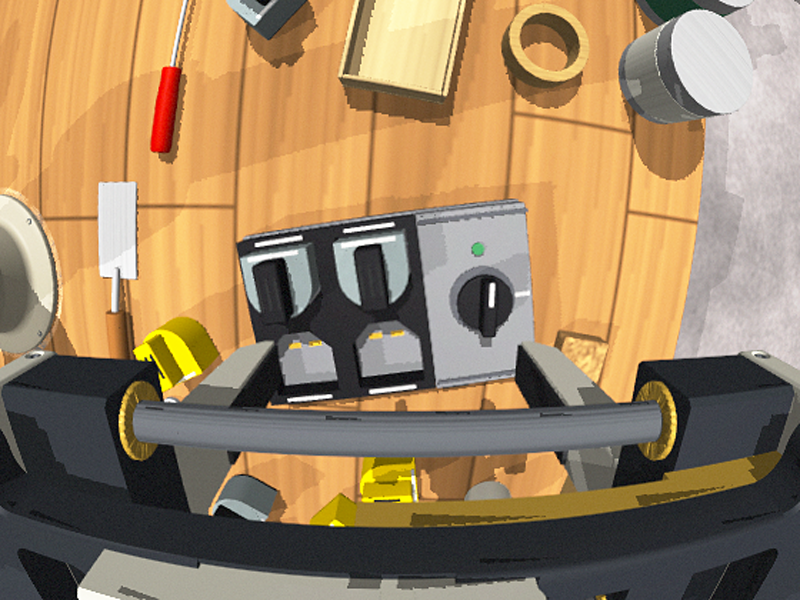

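```bash
python3 - <<'E'
from h import *
c=cam("wrist")
crop(c,150,120,400,300,"w1c")
im=c["image"].astype(int)
m=((im.min(2)>200)).astype(np.uint8)
n,l,st,ce=cv2.connectedComponentsWithStats(m)
for i in range(1,n):
    if st[i,4]>12 and 150<ce[i][0]<400 and 120<ce[i][1]<290:
        pts=np.argwhere(l==i)[:,::-1].astype(np.float32)
        P=np.array([at(c,p,.05) for p in pts]).astype(np.float32)
        r=cv2.minAreaRect(P); print(np.round(ce[i],1),st[i,4],np.round(P.mean(0),4),np.round(r[1],4),r[2])
for z,p in [(.05,(238,238)),(.05,(524,200)),(.05,(533,383)),(.096,(487,307))]:
    print(at(c,(p[0]/1.4286,p[1]/1.4286),z))
E
```

```text
[258.  158.1] 90 [0.5478 0.0842] [0.0484 0.0036] 11.338825225830078
[195.2 167.7] 88 [0.4581 0.0662] [0.0488 0.004 ] 11.92219066619873
[257.2 168. ] 141 [0.5474 0.0701] [0.0542 0.0054] 11.45451545715332
[189.9 178.1] 128 [0.4503 0.0507] [0.0547 0.0059] 12.219049453735352
[344.1 204.7] 52 [0.6757 0.0253] [0.0045 0.0239] 6.193223476409912
[365.7 204.3] 35 [0.7083 0.028 ] [0.0155 0.0049] 11.834650993347168
[274.5 271.4] 81 [ 0.5811 -0.0858] [0.048  0.0043] 11.218082427978516
[216.7 277.7] 74 [ 0.4915 -0.1037] [0.0493 0.0042] 10.364034652709961
[0.41437496 0.06622273]
[0.6997245  0.12139918]
[ 0.73537424 -0.07337353]
[0.66262621 0.02147036]
```

View pics/w1c.png

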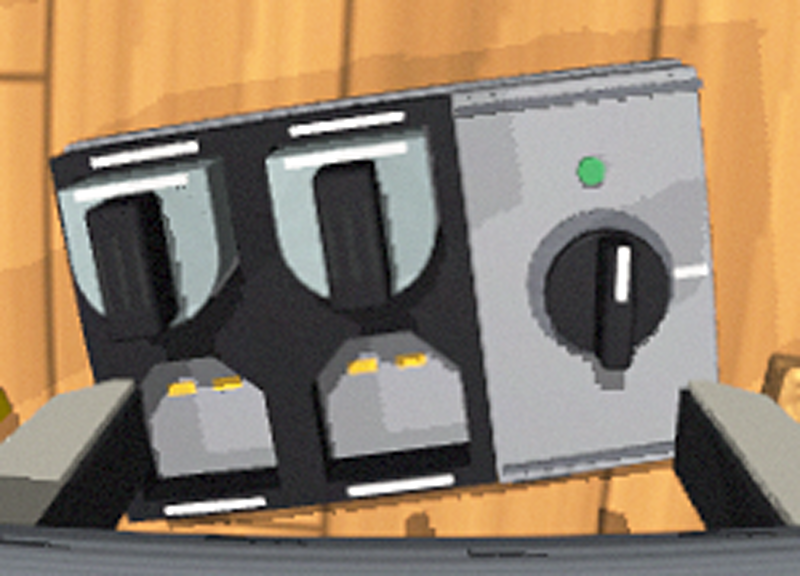

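```bash
python3 - <<'E'
from h import *
c=cam("wrist")
k=lambda u,v:(150+u/3.2,120+v/3.2)
b0=np.array([.5196,-.0098]);a=np.radians(11.3);ex=np.array([np.cos(a),np.sin(a)]);ey=np.array([-ex[1],ex[0]])
def D(p,z,n):
    q=at(c,p,z);print(n,np.round(q,4),"rel",np.round([(q-b0)@ex,(q-b0)@ey],4))
D(k(607,290),.07,"disc");D((344.1,204.7),.096,"pointer");D(k(590,171),.05,"lens")
D(k(612,235),.096,"bar top end");D(k(616,363),.096,"bar bot end");D(k(600,235),.096,"bl");D(k(632,235),.096,"br")
D((257.2,168),.08,"pk1line");D((189.9,178.1),.08,"pk2line")
for n,p in [("g1",(313,170)),("g2",(375,163)),("g3",(388,303)),("g4",(335,310))]: D(k(*p),.114,n)
for n,p in [("h1",(87,210)),("h2",(152,197)),("h3",(172,325)),("h4",(112,338))]: D(k(*p),.114,n)
for n,p in [("rim3 floor L",(330,465)),("R",(468,445))]:D(k(*p),.02,n)
D(k(316,380),.05,"bay rim L");D(k(490,480),.05,"panel BL");D(k(452,95),.05,"panel TL")
D(k(697,93),.05,"panel TR");D(k(718,445),.05,"R low")
E
```

```text
disc [0.6659 0.0202] rel [0.1493 0.0008]
pointer [0.6654 0.0348] rel [0.1517 0.0152]
lens [0.6569 0.0691] rel [0.1501 0.0504]
bar top end [0.66   0.0495] rel [0.1493 0.0306]
bar bot end [ 0.6678 -0.0046] rel [ 0.1463 -0.0239]
bl [0.6551 0.0492] rel [0.1444 0.0313]
br [0.6683 0.0501] rel [0.1576 0.0296]
pk1line [0.5493 0.0733] rel [0.0454 0.0757]
pk2line [0.4586 0.0553] rel [-0.047   0.0758]
g1 [0.5402 0.0707] rel [0.0359 0.0749]
g2 [0.5635 0.0746] rel [0.0596 0.0742]
g3 [0.5715 0.0204] rel [0.0568 0.0195]
g4 [0.551  0.0164] rel [0.0359 0.0195]
h1 [0.4512 0.0507] rel [-0.0552  0.0727]
h2 [0.4778 0.0571] rel [-0.0279  0.0738]
h3 [0.4862 0.006 ] rel [-0.0296  0.0221]
h4 [ 0.4611 -0.0012] rel [-0.0557  0.0199]
rim3 floor L [ 0.5462 -0.0918] rel [ 0.01   -0.0856]
R [ 0.6151 -0.0764] rel [ 0.0806 -0.084 ]
bay rim L [ 0.5398 -0.0357] rel [ 0.0148 -0.0294]
panel BL [ 0.6246 -0.0815] rel [ 0.0889 -0.0909]
panel TL [0.5935 0.0982] rel [0.0936 0.0915]
panel TR [0.7025 0.108 ] rel [0.2025 0.0796]
R low [ 0.7348 -0.0586] rel [ 0.2015 -0.0901]
```

Emit:
apply_moves:
  series:
    - {"turn": [0, 0, 0.6], "travel": [87, -37, -100], "claw": 0.1}
    - {"turn": [0, 0, 0.6], "travel": [87, -37, -100], "claw": 0.1}
    - {"turn": [0, 0, 0.6], "travel": [87, -37, -240], "claw": 0.1}
    - {"turn": [0, 0, 0.6], "travel": [87, -37, -240], "claw": 0.1}
    - {"turn": [0, 0, 0.6], "travel": [87, -37, -240], "claw": 0.1}
    - {"turn": [0, 0, 0.6], "travel": [87, -37, -250], "claw": 0.1}
    - {"turn": [0, 0, 0.6], "travel": [87, -37, -264], "claw": 0.1}
    - {"turn": [0, 0, 0.6], "travel": [87, -37, -264], "claw": 0.1}

```text
time_s: 3.4
tcp_pos: [0.6666, 0.0214, 0.1585]
ee_rot: [3.139, 0.115, -0.0]
ft_force: [0.9, -0.6, -0.2]
width: 0.0513
```

```bash
python3 - <<'E'
from h import *
c=cam("wrist","w2");print(manip.observe()["tcp_pos"],manip.observe()["ft_force"]);crop(c,0,0,560,420,"w2b")
c=cam("side");crop(c,180,160,340,280,"sd2")
E
```

```text
[0.66686978 0.02150834 0.15904313] [ 0.06961797 -1.03656769  0.0632967 ]
```

View pics/w2b.png

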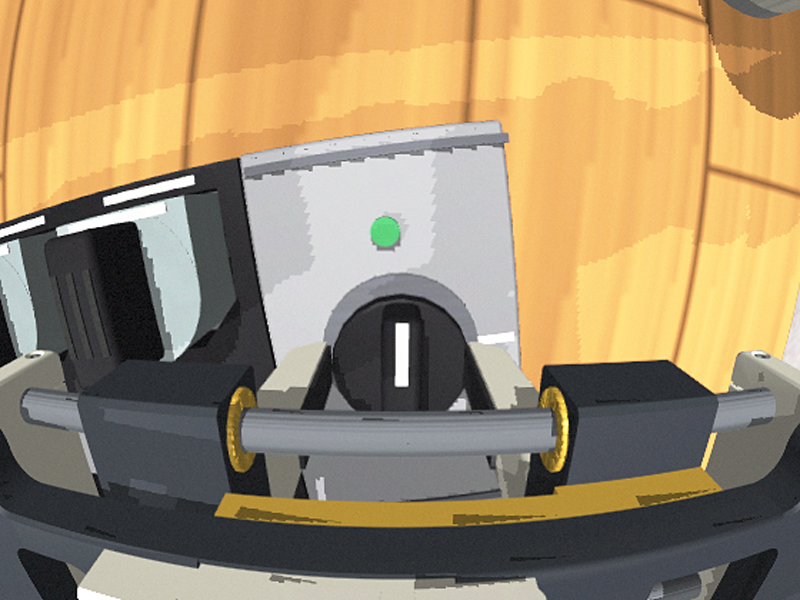

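View pics/sd2.png

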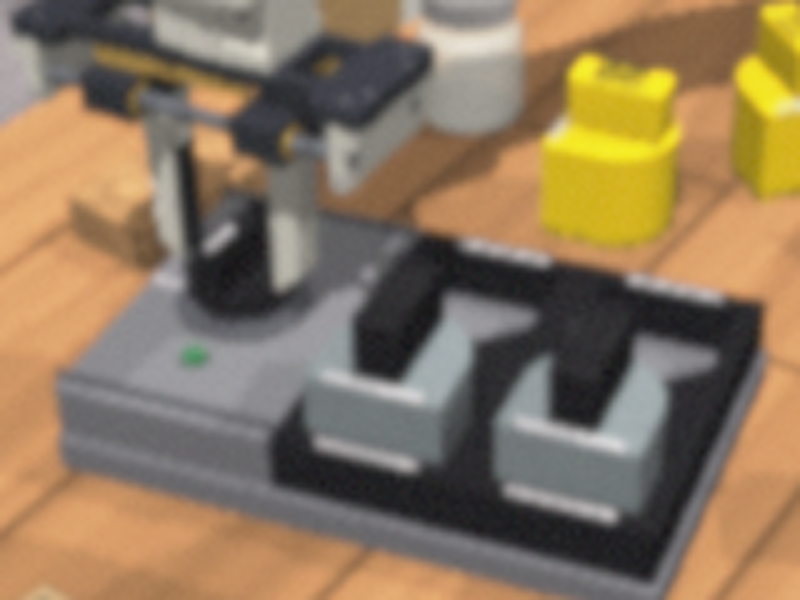

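Emit:
apply_moves:
  series:
    - {"turn": [0, 0, 0], "travel": [0, 0, -2], "claw": -1}
    - {"turn": [0, 0, 0], "travel": [0, 0, -2], "claw": -1}
    - {"turn": [0, 0, 0], "travel": [0, 0, -2], "claw": -1}
    - {"turn": [0, 0, 0], "travel": [0, 0, -2], "claw": -1}
    - {"turn": [0, 0, 0], "travel": [0, 0, -6], "claw": -1}
    - {"turn": [0, 0, 0], "travel": [0, 0, -10], "claw": -1}
    - {"turn": [0, 0, 0], "travel": [0, 0, -10], "claw": -1}
    - {"turn": [0, 0, 0], "travel": [0, 0, -10], "claw": -1}
  newtons: 30

```text
time_s: 4.5
tcp_pos: [0.6676, 0.0218, 0.1489]
ee_rot: [-3.139, -0.116, -0.003]
ft_force: [2.9, 0.3, 5.1]
width: 0.0139
```

Emit:
apply_moves:
  series:
    - {"turn": [0, 0, 0], "travel": [0, 0, -3], "claw": -1}
    - {"turn": [0, 0, 0], "travel": [0, 0, -4], "claw": -1}
    - {"turn": [0, 0, 0], "travel": [0, 0, -4], "claw": -1}
    - {"turn": [0, 0, 0], "travel": [0, 0, -4], "claw": -1}

```text
time_s: 5.0
tcp_pos: [0.6677, 0.0219, 0.1463]
ee_rot: [3.139, 0.116, 0.005]
ft_force: [-0.3, -0.8, 17.9]
width: 0.0139
```

Emit:
apply_moves:
  series:
    - {"turn": [0, 0, -10], "travel": [-1, -1, 1], "claw": -1}
    - {"turn": [0, 0, -20], "travel": [-1, -1, 1], "claw": -1}
    - {"turn": [0, 0, -30], "travel": [-1, -1, 1], "claw": -1}
    - {"turn": [0, 0, -40], "travel": [-1, -1, 1], "claw": -1}
    - {"turn": [0, 0, -50], "travel": [-1, -1, 1], "claw": -1}
    - {"turn": [0, 0, -60], "travel": [-1, -1, 1], "claw": -1}
    - {"turn": [0, 0, -70], "travel": [-1, -1, 1], "claw": -1}
    - {"turn": [0, 0, -80], "travel": [-1, -1, 1], "claw": -1}

```text
time_s: 6.0
tcp_pos: [0.67, 0.0196, 0.1473]
ee_rot: [-2.469, 1.934, -0.013]
ft_force: [11.3, -3.7, 7.0]
width: 0.0139
```

Emit:
apply_moves:
  series:
    - {"turn": [0, 0, -2], "travel": [0, 0, 0], "claw": -1}
    - {"turn": [0, 0, -3], "travel": [0, 0, 0], "claw": -1}
    - {"turn": [0, 0, -3], "travel": [0, 0, 6], "claw": -1}
    - {"turn": [0, 0, -3], "travel": [0, 0, 10], "claw": -1}
    - {"turn": [0, 0, -3], "travel": [0, 0, 10], "claw": 0}
    - {"turn": [0, 0, -3], "travel": [0, 0, 10], "claw": 0}
    - {"turn": [0, 0, -3], "travel": [0, 0, 60], "claw": 0}
    - {"turn": [0, 0, -3], "travel": [0, 0, 110], "claw": 0.1}

```text
time_s: 7.0
tcp_pos: [0.6646, 0.021, 0.2552]
ee_rot: [2.427, -1.991, -0.005]
ft_force: [0.3, 0.4, 0.0]
width: 0.0483
```

```bash
python3 - <<'E'
from h import *
c=cam("wrist","w3");print(manip.observe()["tcp_pos"],manip.observe()["ft_force"]);crop(c,0,0,560,420,"w3b")
c=cam("side");crop(c,180,160,340,280,"sd3")
E
```

```text
[0.66708047 0.02101885 0.26258984] [ 2.29734699 -0.24952515  3.51187317]
```

View pics/w3b.png

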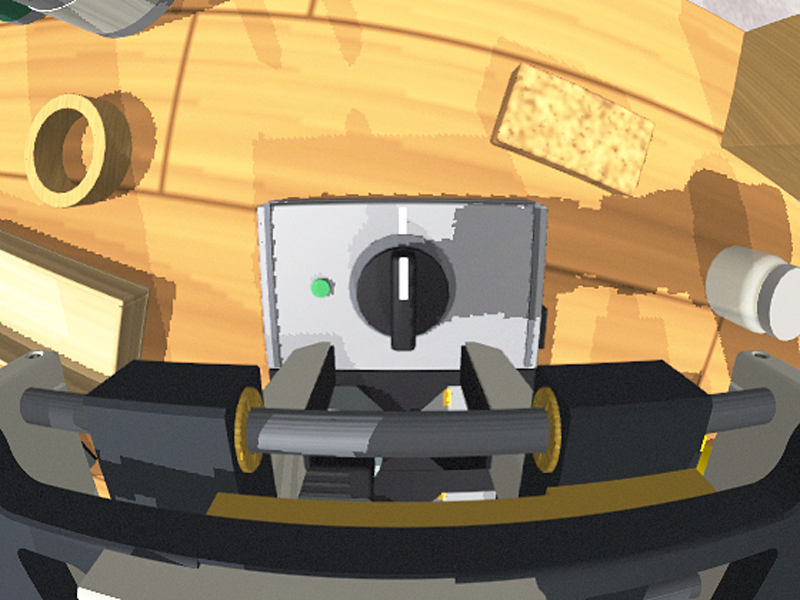

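View pics/sd3.png

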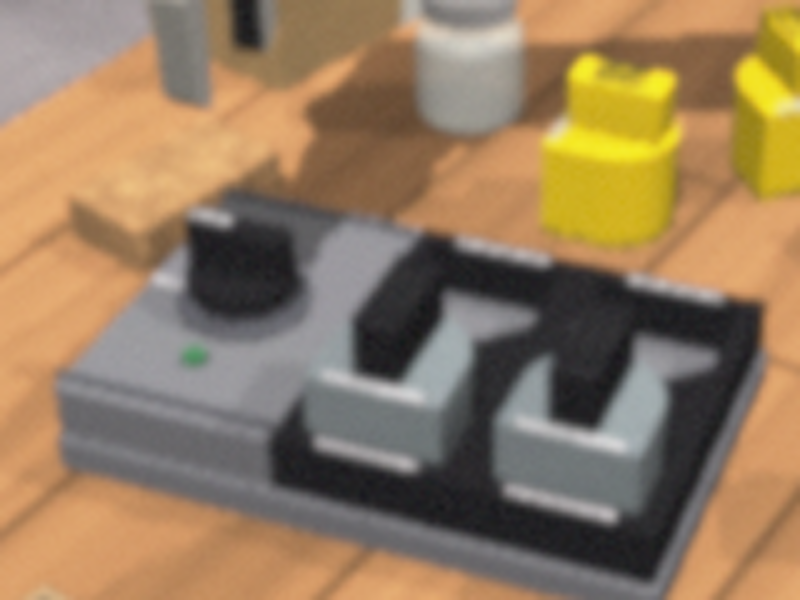

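Emit:
apply_moves:
  series:
    - {"turn": [0, 0, 45], "travel": [-112, 23, 0], "claw": 0.1}
    - {"turn": [0, 0, 45], "travel": [-112, 23, 0], "claw": 0.1}
    - {"turn": [0, 0, 45], "travel": [-112, 23, 0], "claw": 0.1}
    - {"turn": [0, 0, 45], "travel": [-112, 23, 0], "claw": 0.1}
    - {"turn": [0, 0, 90], "travel": [-112, 23, 0], "claw": 0.1}
    - {"turn": [0, 0, 90], "travel": [-112, 23, 0], "claw": 0.1}
    - {"turn": [0, 0, 90], "travel": [-112, 23, 0], "claw": 0.1}
    - {"turn": [0, 0, 90], "travel": [-112, 23, 0], "claw": 0.1}

```text
time_s: 8.1
tcp_pos: [0.5528, 0.0437, 0.2546]
ee_rot: [-3.135, -0.207, 0.003]
ft_force: [-0.5, -0.0, 0.5]
width: 0.0509
```

Emit:
apply_moves:
  series:
    - {"turn": [0, 0, 8], "travel": [0, 0, 0], "claw": 0.1}
    - {"turn": [0, 0, 8], "travel": [0, 0, 0], "claw": 0.1}

```text
time_s: 8.35
tcp_pos: [0.553, 0.0436, 0.2546]
ee_rot: [-3.114, -0.413, 0.003]
ft_force: [-0.1, 0.1, -0.4]
width: 0.0509
```

```bash
python3 - <<'E'
from h import *
c=cam("wrist","w4");s=manip.observe();print(s["tcp_pos"],s["ee_rot"],s["qpos"]);crop(c,0,0,560,420,"w4b")
E
```

```text
[0.55309886 0.04359018 0.25472507] [-3.11425421e+00 -4.09942721e-01  2.53699040e-03] [ 0.17479079  0.50105706 -0.50291922  2.01564734  0.36075048  0.71284634
 -0.29134914]
```

View pics/w4b.png

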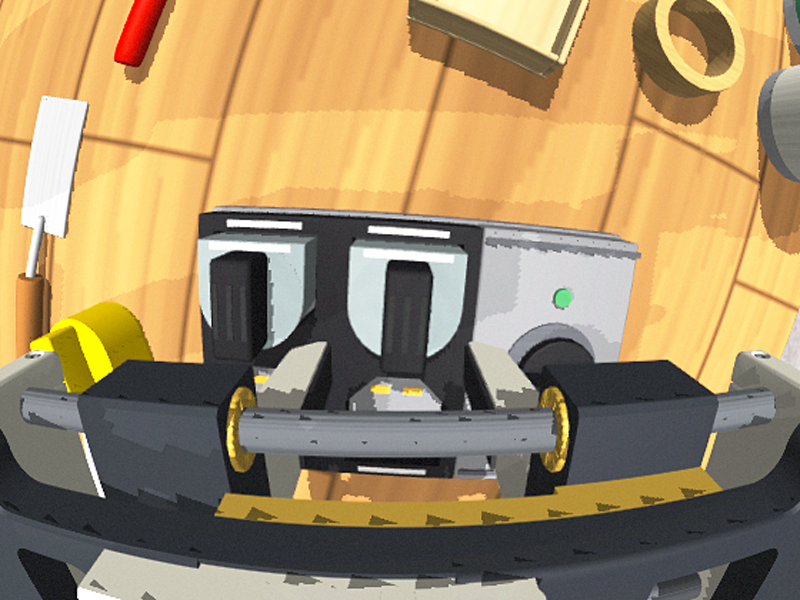

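Emit:
apply_moves:
  series:
    - {"turn": [0, 0, -3.7], "travel": [2.5, 1.5, -40], "claw": 0.1}
    - {"turn": [0, 0, -3.7], "travel": [2.5, 1.5, -70], "claw": 0.1}
    - {"turn": [0, 0, -3.7], "travel": [2.5, 1.5, -87], "claw": 0.1}
    - {"turn": [0, 0, -3.7], "travel": [2.5, 1.5, -87], "claw": 0.1}
    - {"turn": [0, 0, -3.7], "travel": [2.5, 1.5, -87], "claw": -1}
    - {"turn": [0, 0, -3.7], "travel": [2.5, 1.5, -87], "claw": -1}
    - {"turn": [0, 0, -3.7], "travel": [2.5, 1.5, -87], "claw": -1}
    - {"turn": [0, 0, -3.7], "travel": [2.5, 1.5, -87], "claw": -1}
  newtons: 40

```text
time_s: 9.4
tcp_pos: [0.5566, 0.0451, 0.1691]
ee_rot: [3.126, 0.313, 0.002]
ft_force: [-0.1, 0.4, 4.5]
width: 0.0237
```

Emit:
apply_moves:
  series:
    - {"turn": [0, 0, 0], "travel": [0, 0, 20], "claw": -1}
    - {"turn": [0, 0, 0], "travel": [0, 0, 40], "claw": -1}
    - {"turn": [0, 0, 0], "travel": [0, 0, 80], "claw": -1}
    - {"turn": [0, 0, 0], "travel": [0, 0, 120], "claw": -1}
    - {"turn": [0, 0, 0], "travel": [0, 0, 120], "claw": -1}

```text
time_s: 10.02
tcp_pos: [0.5569, 0.0453, 0.2906]
ee_rot: [3.126, 0.313, 0.007]
ft_force: [0.9, -0.5, -6.5]
width: 0.0238
```

```bash
python3 - <<'E'
from h import *
c=cam("wrist","w5");s=manip.observe();print(s["tcp_pos"],s["ee_rot"]);crop(c,0,0,560,420,"w5b")
c=cam("scene","s5");crop(c,180,150,460,360,"s5b")
E
```

```text
[0.55607736 0.04481581 0.28868569] [3.12555467e+00 3.12879360e-01 1.90478612e-03]
```

View pics/w5b.png

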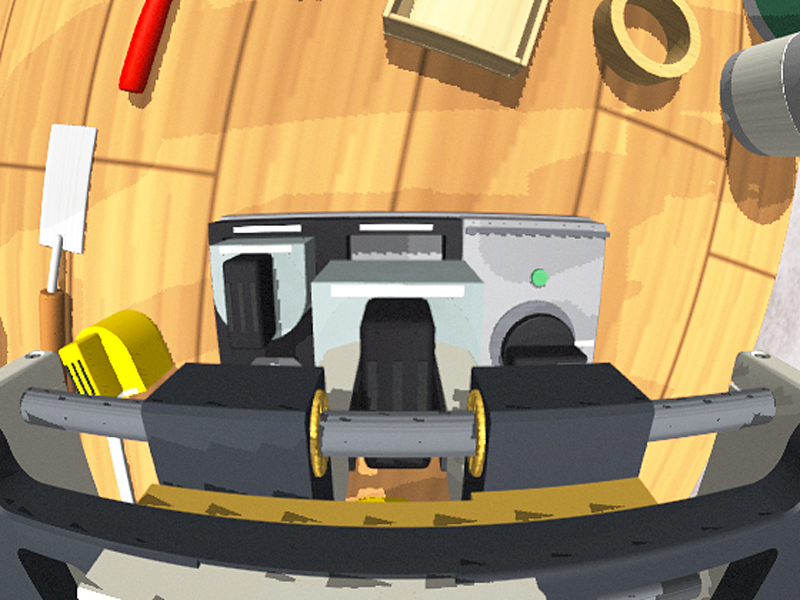

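View pics/s5b.png

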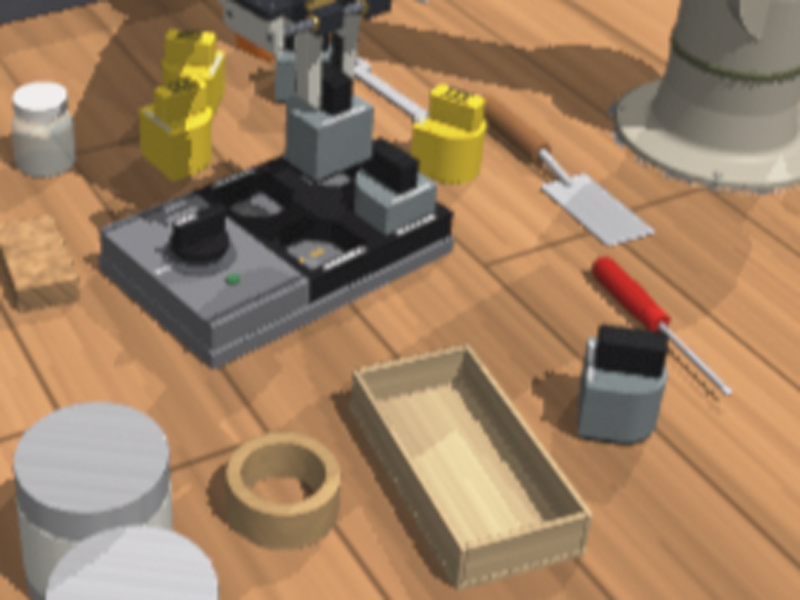

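```bash
python3 - <<'E'
from h import *
c=cam("scene");w=cam("wrist")
P=[]
for p in [(355,373),(468,348),(586,515),(462,550)]:
    q=at(c,(180+p[0]/2.857,150+p[1]/2.857),.045);P.append(q);print(q)
P=np.array(P);print(P.mean(0),np.linalg.norm(np.roll(P,1,0)-P,axis=1),[np.degrees(np.arctan2(*(P[i]-P[j])[::-1])) for i,j in[(3,0),(2,1)]])
for p in [(384,22),(524,74)]: print(at(w,(p[0]/1.4286,p[1]/1.4286),.045))
E
```

```text
[0.61921413 0.22468444]
[0.51478137 0.2388922 ]
[0.54276977 0.43967728]
[0.64555454 0.42741377]
[0.58057995 0.33266692] [0.20443336 0.10539479 0.20272641 0.10351378] [np.float64(82.59709009208201), np.float64(82.06440107943668)]
[0.5073038  0.22616846]
[0.61113493 0.21079798]
```

Emit:
apply_moves:
  series:
    - {"turn": [0, 0, -18.8], "travel": [22, 185, 20], "claw": -1}
    - {"turn": [0, 0, -18.8], "travel": [22, 185, 20], "claw": -1}
    - {"turn": [0, 0, -18.8], "travel": [22, 185, 20], "claw": -1}
    - {"turn": [0, 0, -18.8], "travel": [22, 185, 20], "claw": -1}
    - {"turn": [0, 0, -18.8], "travel": [22, 185, 20], "claw": -1}

```text
time_s: 10.85
tcp_pos: [0.5775, 0.2299, 0.3065]
ee_rot: [3.133, -0.199, -0.004]
ft_force: [0.7, -0.4, -4.6]
width: 0.0239
```

```bash
python3 - <<'E'
from h import *
c=cam("wrist","w6");s=manip.observe();print(s["tcp_pos"],s["ee_rot"]);crop(c,0,0,560,420,"w6b")
E
```

```text
[0.57776676 0.22888548 0.30675055] [ 3.13276825 -0.2014241  -0.00383262]
```

View pics/w6b.png

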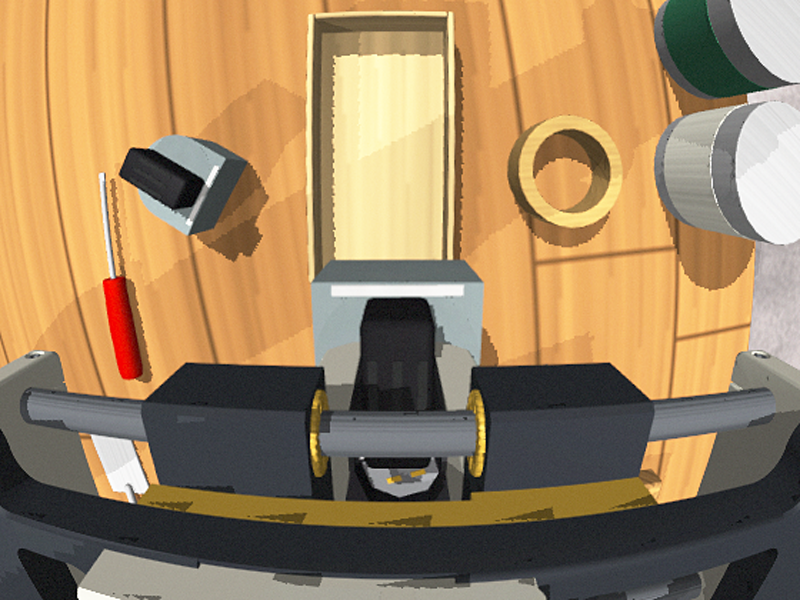

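```bash
python3 - <<'E'
from h import *
w=cam("wrist")
D=lambda p,z:print(p,z,np.round(at(w,(p[0]/1.4286,p[1]/1.4286),z),4))
for p in [(308,14),(453,12),(308,180),(308,250),(452,180),(450,250)]:D(p,.045)
D((215,168),.06);D((191,222),.06);D((130,150),.094);D((120,172),.094);D((196,185),.094);D((186,208),.094)
crop(w,60,60,200,200,"w6c")
E
```

```text
(308, 14) 0.045 [0.5351 0.439 ]
(453, 12) 0.045 [0.6428 0.425 ]
(308, 180) 0.045 [0.5194 0.3096]
(308, 250) 0.045 [0.5114 0.2576]
(452, 180) 0.045 [0.6246 0.2954]
(450, 250) 0.045 [0.6172 0.2436]
(215, 168) 0.06 [0.4537 0.3305]
(191, 222) 0.06 [0.427  0.2943]
(130, 150) 0.094 [0.4028 0.3544]
(120, 172) 0.094 [0.3917 0.3409]
(196, 185) 0.094 [0.4516 0.3186]
(186, 208) 0.094 [0.4414 0.3047]
```

View pics/w6c.png

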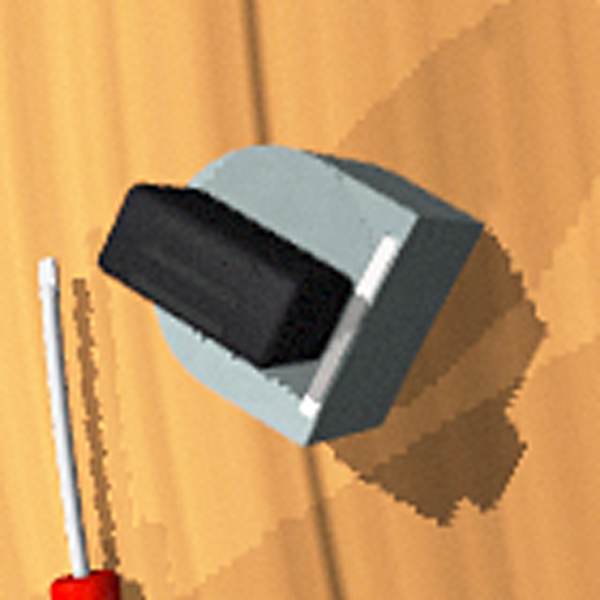

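Emit:
apply_moves:
  series:
    - {"turn": [0, 0, 0], "travel": [7, 150, 0], "claw": -1}
    - {"turn": [0, 0, 0], "travel": [7, 150, 0], "claw": -1}
    - {"turn": [0, 0, 0], "travel": [7, 150, -10], "claw": -1}
    - {"turn": [0, 0, 0], "travel": [7, 150, -60], "claw": -1}
    - {"turn": [0, 0, 0], "travel": [7, 150, -110], "claw": -1}
    - {"turn": [0, 0, 0], "travel": [7, 150, -140], "claw": -1}
    - {"turn": [0, 0, 0], "travel": [7, 150, -150], "claw": -1}
    - {"turn": [0, 0, 0], "travel": [7, 150, -153], "claw": -1}

```text
time_s: 11.95
tcp_pos: [0.5858, 0.3793, 0.1554]
ee_rot: [3.135, -0.203, -0.0]
ft_force: [-0.2, 0.0, -5.2]
width: 0.0238
```

Emit:
apply_moves:
  series:
    - {"turn": [0, 0, 0], "travel": [0, 0, 0], "claw": 0.1}
    - {"turn": [0, 0, 0], "travel": [0, 0, 0], "claw": 0.1}
    - {"turn": [0, 0, 0], "travel": [0, 0, 0], "claw": 0.1}
    - {"turn": [0, 0, 0], "travel": [0, 0, 50], "claw": 0.1}
    - {"turn": [0, 0, 0], "travel": [0, -40, 110], "claw": 0.1}
    - {"turn": [0, 0, 0], "travel": [0, -90, 110], "claw": 0.1}
    - {"turn": [0, 0, 0], "travel": [0, -150, 110], "claw": 0.1}
    - {"turn": [0, 0, 0], "travel": [0, -150, 110], "claw": 0.1}

```text
time_s: 12.95
tcp_pos: [0.5861, 0.2242, 0.2662]
ee_rot: [3.131, -0.212, 0.002]
ft_force: [0.5, 1.1, -0.2]
width: 0.0511
```

```bash
python3 - <<'E'
from h import *
c=cam("wrist","w7");s=manip.observe();print(s["tcp_pos"],s["ee_rot"]);crop(c,0,0,560,420,"w7b")
E
```

```text
[0.58582178 0.22763543 0.26630292] [ 3.13408574e+00 -2.07174511e-01  2.15088285e-03]
```

View pics/w7b.png

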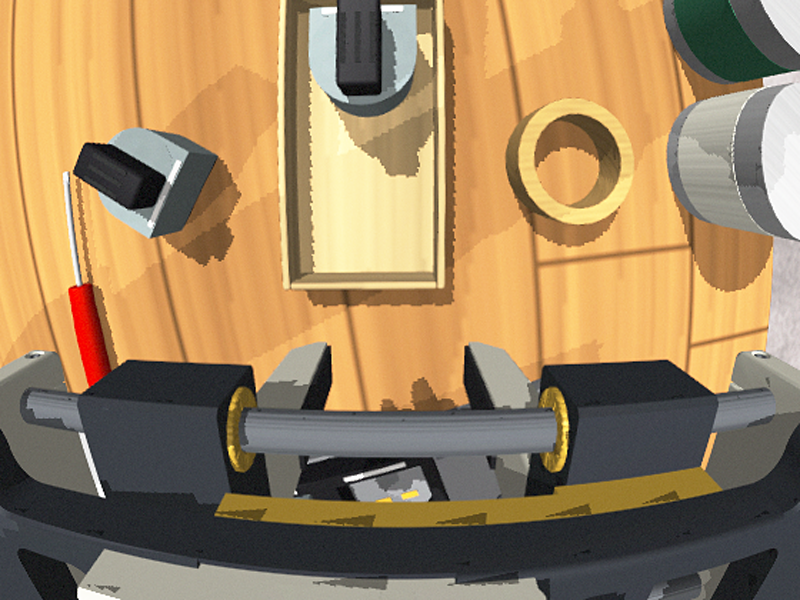

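```bash
python3 - <<'E'
from h import *
w=cam("wrist")
D=lambda p,z:print(p,z,np.round(at(w,(p[0]/1.4286,p[1]/1.4286),z),4))
for p in [(284,289),(443,289)]:D(p,.045)
E
```

```text
(284, 289) 0.045 [0.5079 0.2375]
(443, 289) 0.045 [0.6149 0.2232]
```

Emit:
apply_moves:
  series:
    - {"turn": [0, 0, 18.8], "travel": [-119, -200, 0], "claw": 0.1}
    - {"turn": [0, 0, 18.8], "travel": [-119, -200, 0], "claw": 0.1}
    - {"turn": [0, 0, 18.8], "travel": [-119, -200, 0], "claw": 0.1}
    - {"turn": [0, 0, 18.8], "travel": [-119, -200, 0], "claw": 0.1}
    - {"turn": [0, 0, 18.8], "travel": [-119, -200, 0], "claw": 0.1}
    - {"turn": [0, 0, 18.8], "travel": [-119, -200, -50], "claw": 0.1}
    - {"turn": [0, 0, 18.8], "travel": [-119, -200, -80], "claw": 0.1}
    - {"turn": [0, 0, 18.8], "travel": [-119, -200, -80], "claw": 0.1}

```text
time_s: 14.05
tcp_pos: [0.4664, 0.0325, 0.1841]
ee_rot: [-3.124, -0.319, 0.004]
ft_force: [0.9, 0.0, 0.6]
width: 0.0512
```

```bash
python3 - <<'E'
from h import *
c=cam("wrist","w8");s=manip.observe();print(s["tcp_pos"],s["ee_rot"]);crop(c,0,0,560,420,"w8b")
E
```

```text
[0.46673585 0.03230701 0.18521033] [-3.12452476e+00 -3.18794129e-01  1.49145668e-03]
```

View pics/w8b.png

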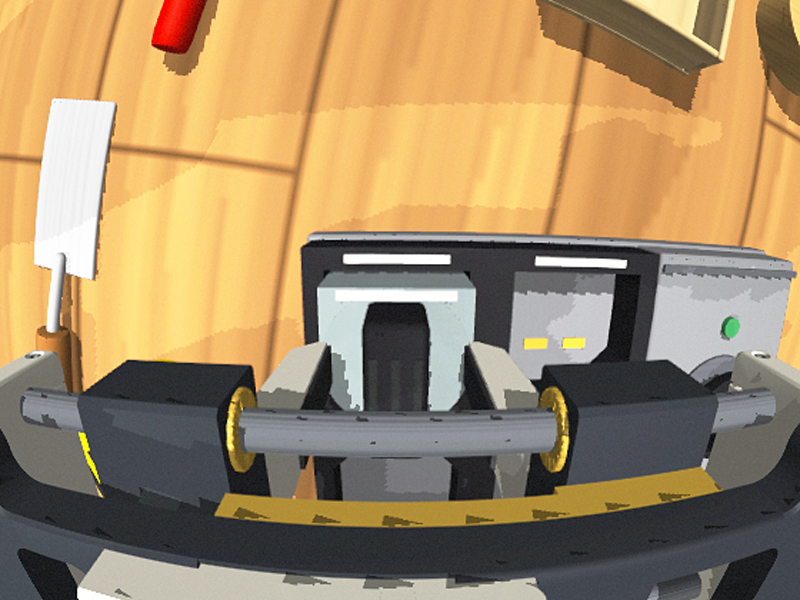

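Emit:
apply_moves:
  series:
    - {"turn": [0, 0, 0], "travel": [0, -5, -10], "claw": 0.1}
    - {"turn": [0, 0, 0], "travel": [0, -5, -17], "claw": 0.1}
    - {"turn": [0, 0, 0], "travel": [0, -5, -17], "claw": -1}
    - {"turn": [0, 0, 0], "travel": [0, -5, -17], "claw": -1}
    - {"turn": [0, 0, 0], "travel": [0, -5, -17], "claw": -1}
    - {"turn": [0, 0, 0], "travel": [0, -5, -17], "claw": -1}
    - {"turn": [0, 0, 0], "travel": [0, -5, 20], "claw": -1}
    - {"turn": [0, 0, 0], "travel": [0, -5, 60], "claw": -1}

```text
time_s: 15.1
tcp_pos: [0.4654, 0.0251, 0.2456]
ee_rot: [-3.126, -0.315, 0.005]
ft_force: [1.6, 0.6, -4.5]
width: 0.0242
```

```bash
python3 - <<'E'
from h import *
c=cam("scene","s9");s=manip.observe();print(s["tcp_pos"],s["ee_rot"]);crop(c,180,130,460,340,"s9b")
E
```

```text
[0.4667048  0.02566593 0.24997636] [3.12541108 0.31481436 0.00444668]
```

View pics/s9b.png

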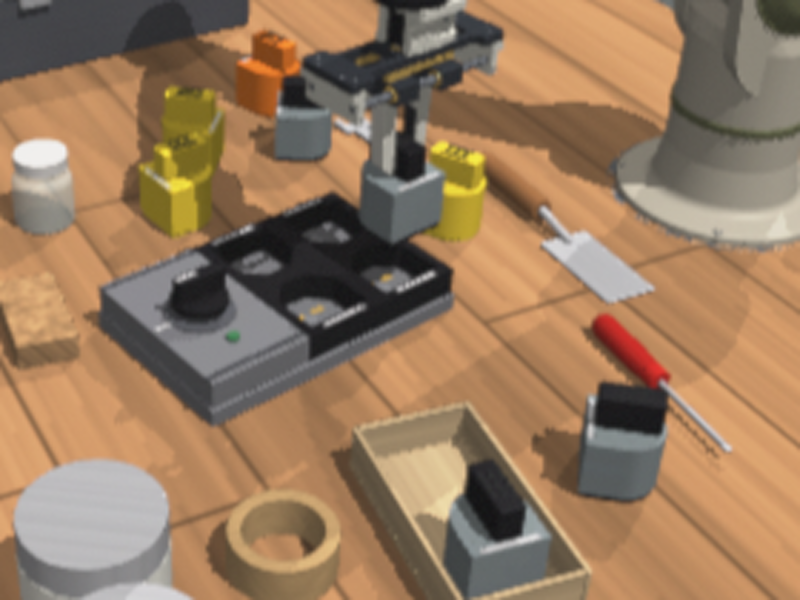

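Emit:
apply_moves:
  series:
    - {"turn": [0, 0, -18.8], "travel": [0, 0, 50], "claw": -1}
    - {"turn": [0, 0, -18.8], "travel": [102, 257, 50], "claw": -1}
    - {"turn": [0, 0, -18.8], "travel": [102, 257, 50], "claw": -1}
    - {"turn": [0, 0, -18.8], "travel": [102, 257, 50], "claw": -1}
    - {"turn": [0, 0, -18.8], "travel": [102, 257, 50], "claw": -1}
    - {"turn": [0, 0, -18.8], "travel": [102, 257, 50], "claw": -1}
    - {"turn": [0, 0, -18.8], "travel": [102, 257, 0], "claw": -1}
    - {"turn": [0, 0, -18.8], "travel": [102, 257, 0], "claw": -1}

```text
time_s: 16.15
tcp_pos: [0.566, 0.2807, 0.2413]
ee_rot: [3.13, -0.199, -0.011]
ft_force: [-0.7, -0.7, -5.0]
width: 0.024
```

```bash
python3 - <<'E'
from h import *
c=cam("side","sd10");s=manip.observe();print(s["tcp_pos"],s["ee_rot"]);crop(c,60,200,340,410,"sd10b")
c=cam("wrist","w10")
E
```

```text
[0.56708829 0.2811796  0.24366439] [ 3.13189973 -0.20037618 -0.0066377 ]
```

View pics/sd10b.png

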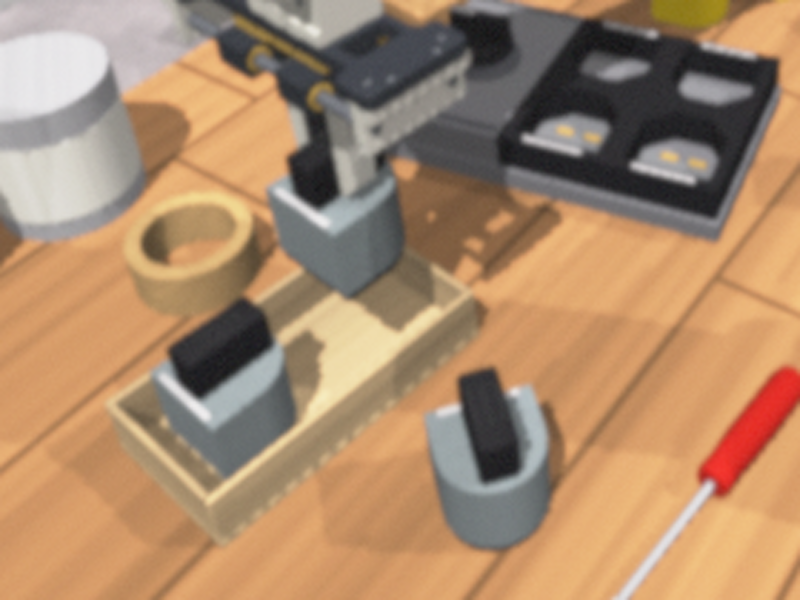

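View pics/w10.png

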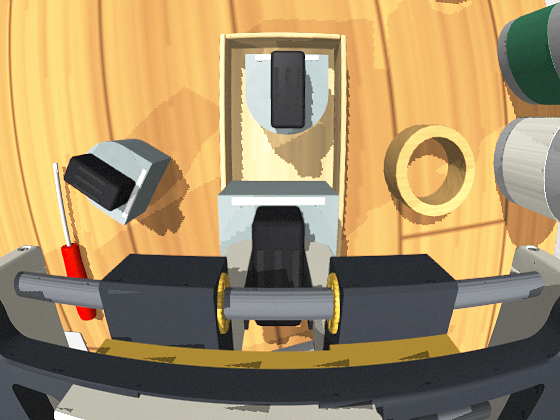

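Emit:
apply_moves:
  series:
    - {"turn": [0, 0, 0], "travel": [3, 2, -50], "claw": -1}
    - {"turn": [0, 0, 0], "travel": [3, 2, -75], "claw": -1}
    - {"turn": [0, 0, 0], "travel": [3, 2, -89], "claw": -1}
    - {"turn": [0, 0, 0], "travel": [3, 2, -89], "claw": -1}
    - {"turn": [0, 0, 0], "travel": [3, 2, -89], "claw": 0.1}
    - {"turn": [0, 0, 0], "travel": [3, 2, -89], "claw": 0.1}
    - {"turn": [0, 0, 0], "travel": [3, 2, -89], "claw": 0.1}
    - {"turn": [0, 0, 0], "travel": [3, 2, -20], "claw": 0.1}

```text
time_s: 17.25
tcp_pos: [0.5698, 0.2832, 0.2162]
ee_rot: [3.131, -0.2, -0.01]
ft_force: [0.1, -0.3, 0.8]
width: 0.0507
```

```bash
python3 - <<'E'
from h import *
c=cam("wrist","w11");s=manip.observe();print(s["tcp_pos"],s["ee_rot"],s["qpos"]);crop(c,0,0,560,420,"w11b")
E
```

```text
[0.57256847 0.28569262 0.22647457] [-3.1319566   0.20009481 -0.00737371] [-0.26018628  0.61775974 -0.44389702  1.85341571  0.37532439  0.74765309
 -1.03740589]
```

View pics/w11b.png

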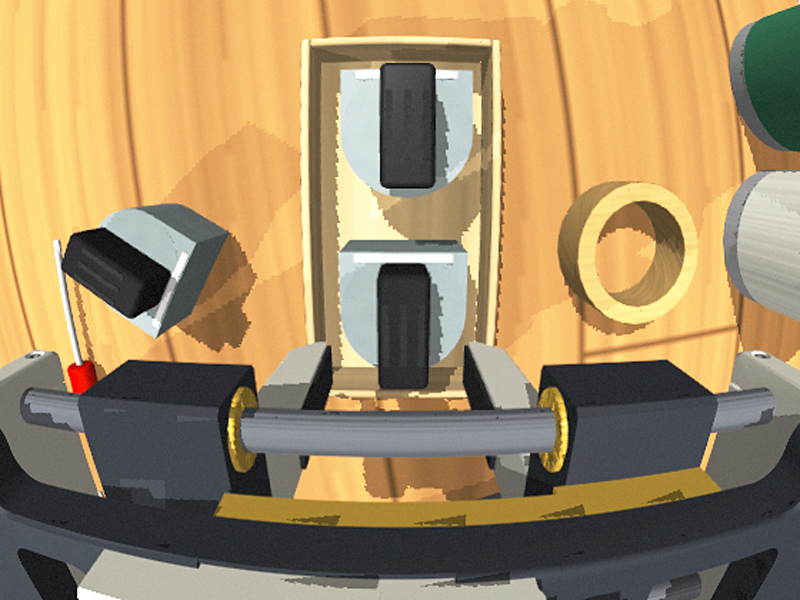

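Emit:
apply_moves:
  series:
    - {"turn": [0, 0, 0], "travel": [0, 0, 30], "claw": 0.1}
    - {"turn": [0, 0, 61], "travel": [-152, 44, 30], "claw": 0.1}
    - {"turn": [0, 0, 61], "travel": [-152, 44, 30], "claw": 0.1}
    - {"turn": [0, 0, 61], "travel": [-152, 44, 30], "claw": 0.1}
    - {"turn": [0, 0, 61], "travel": [-152, 44, 30], "claw": 0.1}
    - {"turn": [0, 0, 61], "travel": [-152, 44, 30], "claw": 0.1}
    - {"turn": [0, 0, 61], "travel": [-152, 44, 30], "claw": 0.1}
    - {"turn": [0, 0, 61], "travel": [-152, 44, 30], "claw": 0.1}

```text
time_s: 18.3
tcp_pos: [0.4194, 0.3282, 0.2492]
ee_rot: [-2.804, -1.416, -0.001]
ft_force: [-0.2, 0.1, -0.6]
width: 0.0514
```

```bash
python3 - <<'E'
from h import *
c=cam("wrist","w12");s=manip.observe();print(s["tcp_pos"],s["ee_rot"],s["qpos"]);crop(c,0,0,560,420,"w12b")
E
```

```text
[0.41937223 0.32816758 0.24918176] [-2.80534239e+00 -1.41356916e+00 -8.92052741e-04] [-0.23403234  0.54406248 -0.76690487  2.05963226  0.55460341  0.75067556
 -0.4151365 ]
```

View pics/w12b.png

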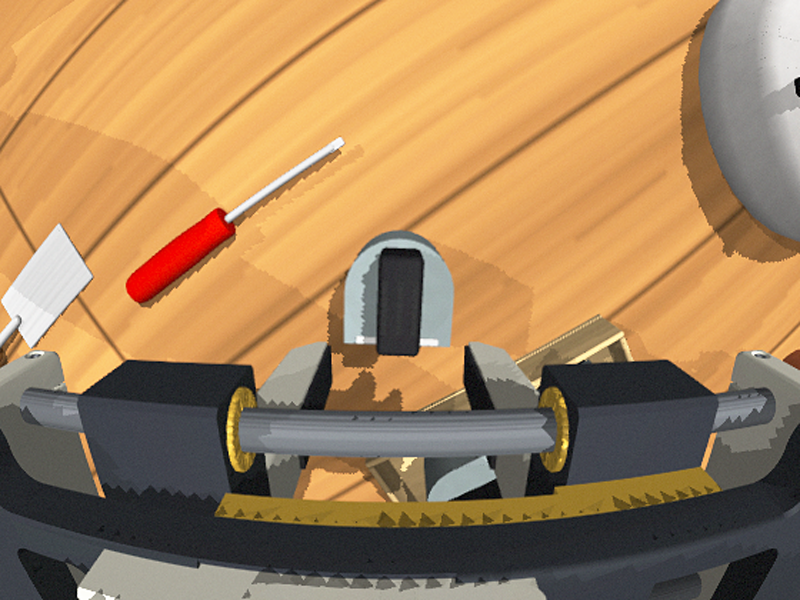

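```bash
cat > tools.py <<'E'
from h import *
def tf(P,s):
    y=2*np.arctan2(s["ee_rot"][1],s["ee_rot"][0]); return y
def rel(c,pts,s):
    # returns world pts and offset from tcp in tool x / tool y axes
    Rm=R.from_rotvec(s["ee_rot"]).as_matrix()
    for p,z in pts:
        q=at(c,(p[0]/1.4286,p[1]/1.4286),z);d=q-s["tcp_pos"][:2]
        print(p,z,np.round(q,4),"tool x,y mm",np.round([1000*d@Rm[:2,0],1000*d@Rm[:2,1]],1))
E
python3 - <<'E'
from tools import *
c=cam("wrist");s=manip.observe()
rel(c,[((380,249),.094),((422,249),.094),((419,354),.094),((378,354),.094),((361,341),.06),((437,341),.06),((345,341),.06),((453,343),.06),((400,231),.06),((346,290),.06),((453,290),.06)],s)
E
```

```text
(380, 249) 0.094 [0.3849 0.343 ] tool x,y mm [ -8.6 -36.5]
(422, 249) 0.094 [0.3977 0.3604] tool x,y mm [ 13.  -36.6]
(419, 354) 0.094 [0.4433 0.3256] tool x,y mm [12.1 20.8]
(378, 354) 0.094 [0.43   0.3076] tool x,y mm [-10.2  20.8]
(361, 341) 0.06 [0.4264 0.2955] tool x,y mm [-22.1  25.2]
(437, 341) 0.06 [0.4543 0.3332] tool x,y mm [24.8 25.2]
(345, 341) 0.06 [0.4205 0.2874] tool x,y mm [-32.1  25.2]
(453, 343) 0.06 [0.4614 0.3404] tool x,y mm [34.9 26.5]
(400, 231) 0.06 [0.3863 0.355 ] tool x,y mm [  1.9 -42.5]
(346, 290) 0.06 [0.3955 0.308 ] tool x,y mm [-30.5  -7.2]
(453, 290) 0.06 [0.4337 0.3596] tool x,y mm [33.8 -7.2]
```

Emit:
apply_moves:
  series:
    - {"turn": [0, 0, 0], "travel": [-5.5, 6, -50], "claw": 0.1}
    - {"turn": [0, 0, 0], "travel": [-5.5, 6, -85], "claw": 0.1}
    - {"turn": [0, 0, 0], "travel": [-5.5, 6, -100], "claw": 0.1}
    - {"turn": [0, 0, 0], "travel": [-5.5, 6, -100], "claw": 0.1}
    - {"turn": [0, 0, 0], "travel": [-5.5, 6, -100], "claw": -1}
    - {"turn": [0, 0, 0], "travel": [-5.5, 6, -100], "claw": -1}
    - {"turn": [0, 0, 0], "travel": [-5.5, 6, -100], "claw": -1}
    - {"turn": [0, 0, 0], "travel": [-5.5, 6, -100], "claw": -1}

```text
time_s: 19.4
tcp_pos: [0.4139, 0.3341, 0.1495]
ee_rot: [2.803, 1.418, 0.001]
ft_force: [0.1, -1.6, 7.4]
width: 0.0237
```

```bash
python3 - <<'E'
from h import *
c=cam("wrist","w13");s=manip.observe();print(s["tcp_pos"],s["ee_rot"],s["width"]);crop(c,0,0,560,420,"w13b")
c=cam("side","sd13");crop(c,160,280,320,400,"sd13b")
E
```

```text
[0.41398056 0.33405709 0.14950466] [2.80321577e+00 1.41736175e+00 1.34283278e-03] 0.02369971946759451
```

View pics/w13b.png

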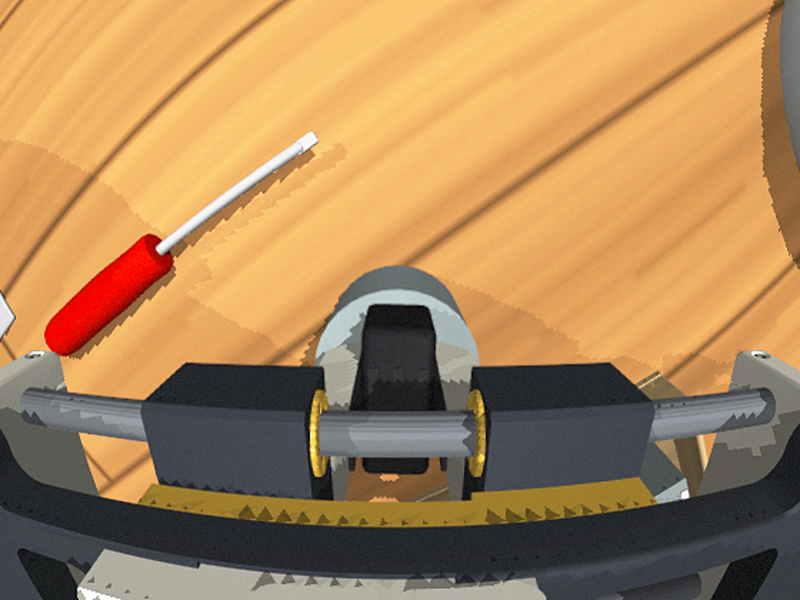

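View pics/sd13b.png

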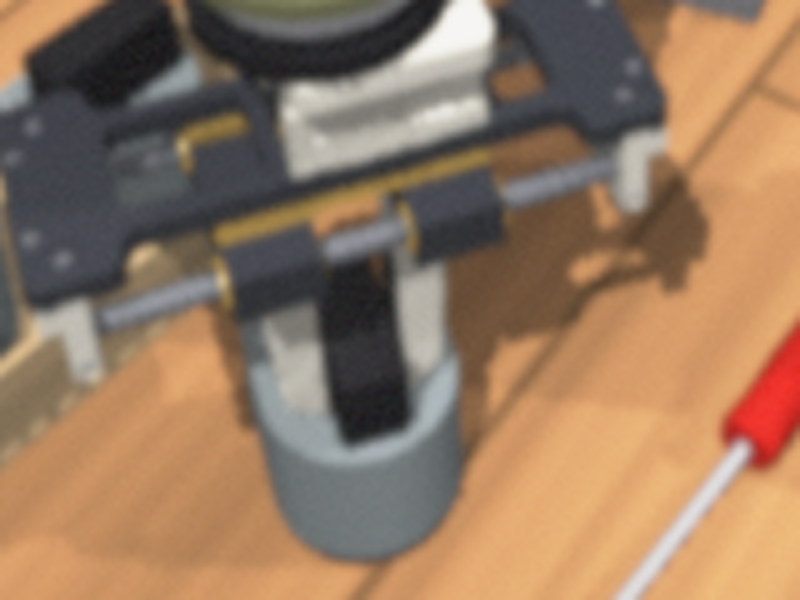

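```bash
python3 - <<'E'
from h import *
for n in ["w5","w10","w13"]:
    im=cv2.imread(f"pics/{n}.png");crop({"image":im[:,:,::-1]},200,180,360,300,n+"z")
E
cd pics; python3 -c "
import cv2,numpy as np
ims=[cv2.resize(cv2.imread(n+'z.png'),(400,300)) for n in ['w5','w10','w13']]
cv2.imwrite('cmp.png',np.vstack([np.hstack(ims[:2]),np.hstack([ims[2],ims[2]*0])]))"
```

```text
(no output)
```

View pics/cmp.png

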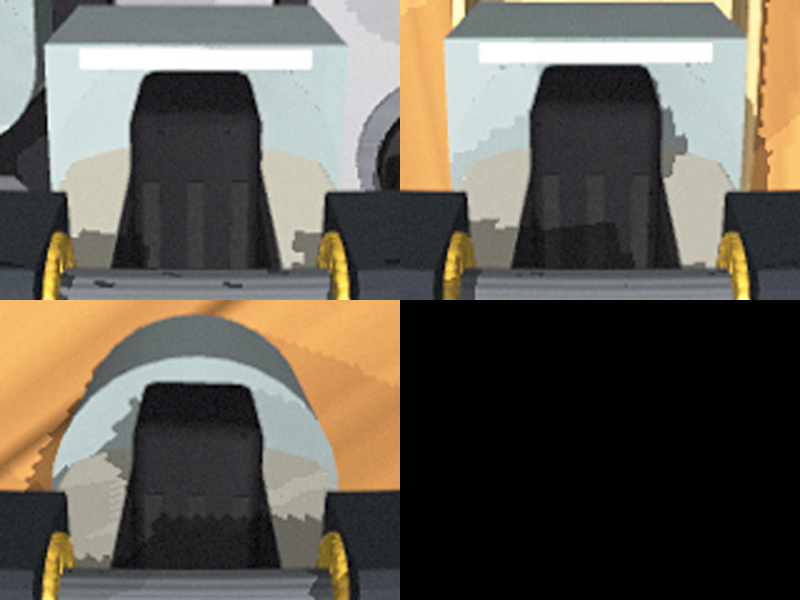

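```bash
python3 - <<'E'
from h import *
c=cam("wrist");M=c["mount"]
c["pose"]=M  # tool frame; z forward
for n,rows,L,Rr in [("w5",(72,117),131,262),("w10",(65,111),131-0,263),("w13",(82,129),133,264)]:
    for r,z in zip(rows,(.0875,.0545)):   # bottom of grip face z=TCP+.0885 (pack z60), top at .0545 (z94)
        o,d=ray(c,(278,180+r/2.5));q=o+d*(z-o[2])/d[2];print(n,r,z,np.round(q*1000,1))
    for u in (L,Rr):
        o,d=ray(c,(200+u/2.5,180+rows[1]/2.5));q=o+d*(.0545-o[2])/d[2];print("  x",np.round(q*1000,1))
E
```

```text
w5 72 0.0875 [  0.2 -27.3  87.5]
w5 117 0.0545 [  0.2 -27.3  54.5]
  x [-11.  -27.3  54.5]
  x [ 12.  -27.3  54.5]
w10 65 0.0875 [  0.2 -28.8  87.5]
w10 111 0.0545 [  0.2 -28.4  54.5]
  x [-11.  -28.4  54.5]
  x [ 12.1 -28.4  54.5]
w13 82 0.0875 [  0.2 -25.1  87.5]
w13 129 0.0545 [  0.2 -25.1  54.5]
  x [-10.7 -25.1  54.5]
  x [ 12.4 -25.1  54.5]
```

Emit:
apply_moves:
  series:
    - {"turn": [0, 0, 0], "travel": [0, 0, 40], "claw": -1}
    - {"turn": [0, 0, 0], "travel": [0, 0, 90], "claw": -1}
    - {"turn": [0, 0, -42.3], "travel": [20, -50, 130], "claw": -1}
    - {"turn": [0, 0, -42.3], "travel": [159, -376, 140], "claw": -1}
    - {"turn": [0, 0, -42.3], "travel": [159, -376, 140], "claw": -1}
    - {"turn": [0, 0, -42.3], "travel": [159, -376, 140], "claw": -1}
    - {"turn": [0, 0, -42.3], "travel": [159, -376, 140], "claw": -1}
    - {"turn": [0, 0, -42.3], "travel": [159, -376, 140], "claw": -1}

```text
time_s: 20.55
tcp_pos: [0.5547, -0.0018, 0.287]
ee_rot: [-3.126, -0.311, 0.001]
ft_force: [2.2, 0.6, -5.9]
width: 0.0237
```

```bash
python3 - <<'E'
from h import *
s=manip.observe();print(s["tcp_pos"],s["ee_rot"],s["width"],np.degrees(2*np.arctan2(s["ee_rot"][1],s["ee_rot"][0])))
E
```

```text
[ 0.55473486 -0.00177154  0.2870198 ] [-3.12610952e+00 -3.11403978e-01  1.44956063e-03] 0.023727595633701012 -348.6226205186027
```

Emit:
apply_moves:
  series:
    - {"turn": [0, 0, 0], "travel": [18, -40.5, 0], "claw": -1}
    - {"turn": [0, 0, 0], "travel": [18, -40.5, -40], "claw": -1}
    - {"turn": [0, 0, 0], "travel": [18, -40.5, -72], "claw": -1}
    - {"turn": [0, 0, 0], "travel": [18, -40.5, -72], "claw": -1}

```text
time_s: 21.05
tcp_pos: [0.571, -0.0405, 0.2129]
ee_rot: [-3.125, -0.311, 0.009]
ft_force: [0.2, 0.3, -4.9]
width: 0.0236
```

```bash
python3 - <<'E'
from h import *
s=manip.observe();print(s["tcp_pos"],s["ee_rot"])
c=cam("wrist","w14");crop(c,80,100,480,300,"w14b")
c=cam("side","sd14");crop(c,180,150,340,270,"sd14b")
c=cam("scene","sc14");crop(c,200,150,360,270,"sc14b")
E
```

```text
[ 0.57097852 -0.04053981  0.21289309] [-3.12536268 -0.31129537  0.00925244]
```

View pics/w14b.png

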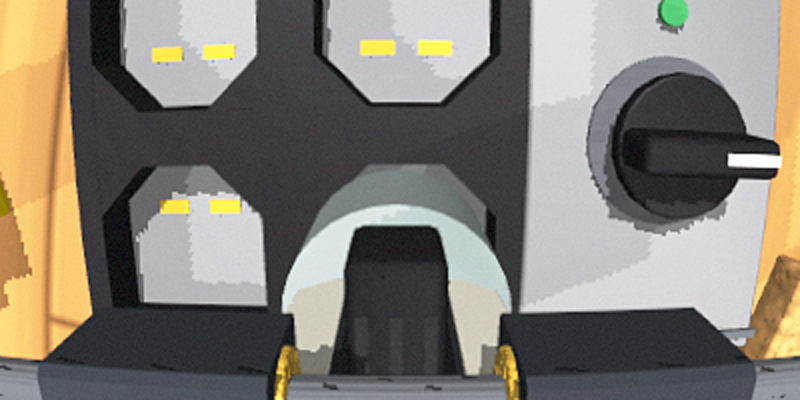

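View pics/sd14b.png

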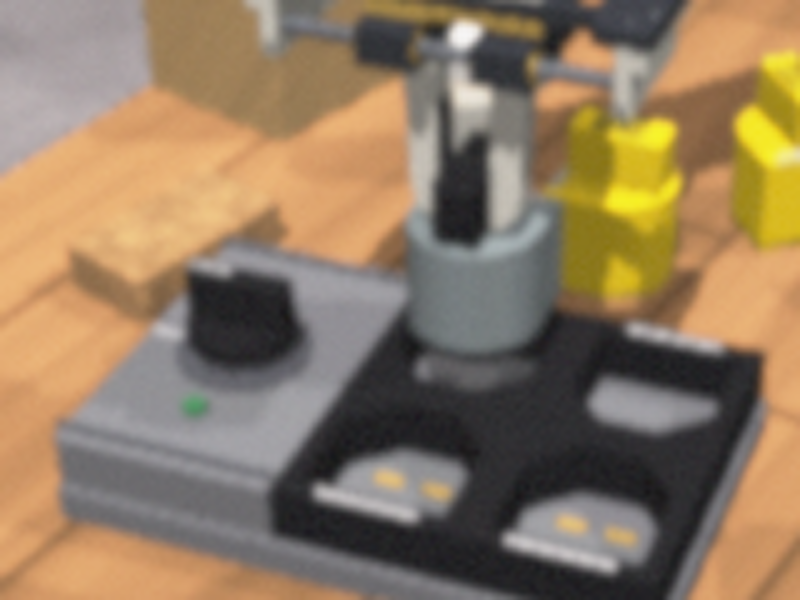

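View pics/sc14b.png

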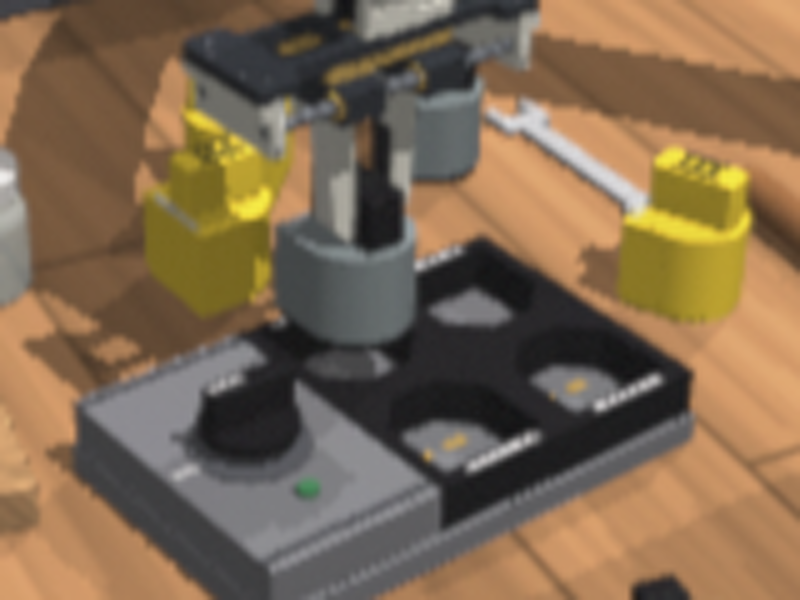

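```bash
python3 - <<'E'
from h import *
c=cam("wrist")
b0=np.array([.5196,-.0098]);a=np.radians(11.3);ex=np.array([np.cos(a),np.sin(a)]);ey=np.array([-ex[1],ex[0]])
def D(n,u,v,z=.05):
    q=at(c,(80+u/2,100+v/2),z);print(n,np.round(q,4),"rel",np.round([(q-b0)@ex,(q-b0)@ey],4))
D("b3 topL",366,164);D("b3 topR",444,164);D("b3 right",490,212);D("b1 botL",372,103);D("b1 botR",443,103);D("b1 L",315,40);D("b1 R",497,40)
D("b4 topL",133,165);D("b4 topR",207,164);D("b4 R",263,212);D("b4 L",104,215)
D("knob",683,145,.07);D("lens",673,12)
D("panel edge",527,165)
crop(c,230,170,340,240,"w14z")
crop(c,120,170,230,260,"w14y")
E
```

```text
b3 topL [ 0.5552 -0.0143] rel [ 0.034  -0.0114]
b3 topR [ 0.5847 -0.0083] rel [ 0.0641 -0.0113]
b3 right [ 0.6067 -0.0234] rel [ 0.0827 -0.0304]
b1 botL [0.5529 0.0093] rel [0.0364 0.0122]
b1 botR [0.5794 0.0147] rel [0.0634 0.0123]
b1 L [0.527  0.0289] rel [0.0149 0.0365]
b1 R [0.5946 0.0427] rel [0.0838 0.0368]
b4 topL [ 0.4612 -0.0324] rel [-0.0617 -0.0107]
b4 topR [ 0.4929 -0.0262] rel [-0.0294 -0.0109]
b4 R [ 0.5185 -0.0411] rel [-0.0072 -0.0305]
b4 L [ 0.45  -0.056] rel [-0.0773 -0.0317]
knob [0.6702 0.021 ] rel [0.1537 0.0007]
lens [0.6625 0.0719] rel [0.1561 0.0522]
panel edge [ 0.6168 -0.002 ] rel [ 0.0968 -0.0114]
```

View pics/w14z.png

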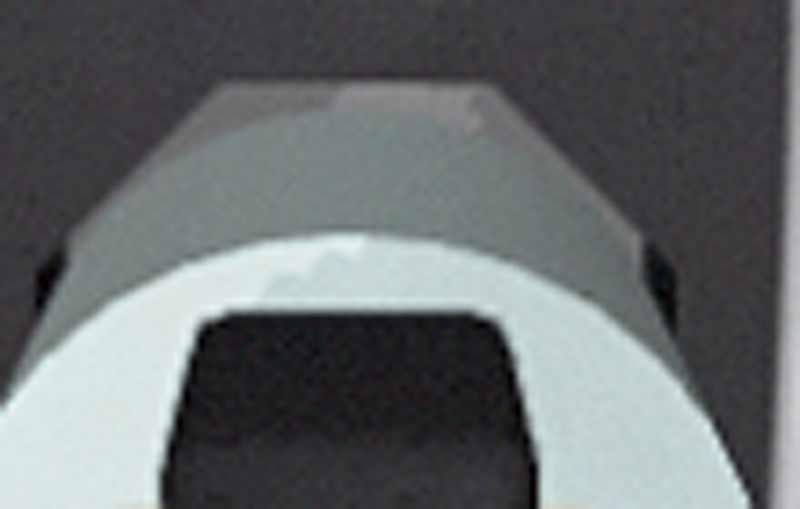

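View pics/w14y.png

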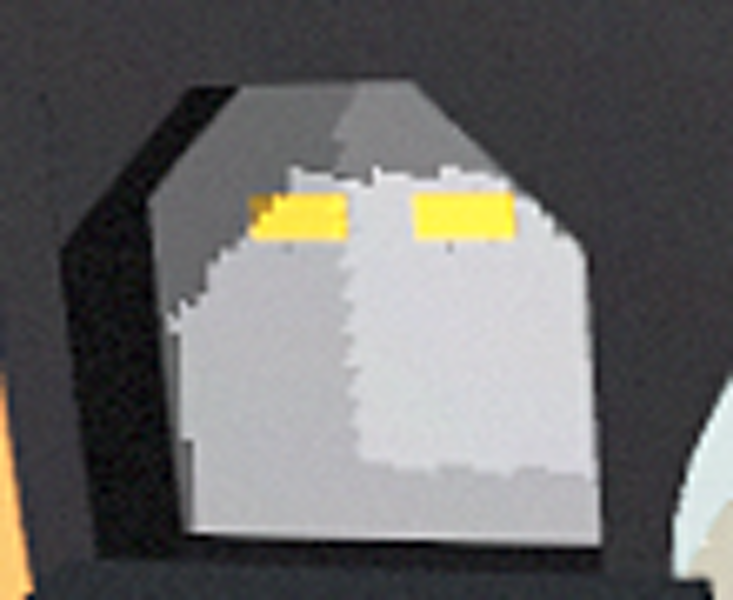

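```bash
python3 - <<'E'
from h import *
s=manip.observe();print(s["tcp_pos"],s["ee_rot"],s["ft_force"],np.degrees(2*np.arctan2(s["ee_rot"][1],s["ee_rot"][0])))
E
```

```text
[ 0.57333603 -0.03990723  0.21659841] [3.12588344e+00 3.11577082e-01 2.85599686e-03] [-0.02397705  0.16902815 -4.81697265] 11.384480354676025
```

Emit:
apply_moves:
  series:
    - {"turn": [0, 0, 0], "travel": [0, -2, -8], "claw": -1}
    - {"turn": [0, 0, 0], "travel": [0, -2, -8], "claw": -1}
    - {"turn": [0, 0, 0], "travel": [0, -2, -8], "claw": -1}

```text
time_s: 21.62
tcp_pos: [0.5728, -0.0422, 0.2075]
ee_rot: [3.126, 0.311, 0.0]
ft_force: [-0.4, 0.0, -4.6]
width: 0.0233
```

```bash
python3 - <<'E'
from h import *
s=manip.observe();print(s["tcp_pos"],s["ee_rot"],s["ft_force"],np.degrees(2*np.arctan2(s["ee_rot"][1],s["ee_rot"][0])))
c=cam("wrist")
b0=np.array([.5196,-.0098]);a=np.radians(11.3);ex=np.array([np.cos(a),np.sin(a)]);ey=np.array([-ex[1],ex[0]])
crop(c,80,100,480,300,"w15b")
s=manip.observe();print(s["tcp_pos"])
E
```

```text
[ 0.57276706 -0.04221229  0.20747286] [3.12601905e+00 3.11153388e-01 2.60238875e-04] [-0.41482571  0.01094047 -4.57228452] 11.368610818528504
[ 0.57279368 -0.04216873  0.20747247]
```

View pics/w15b.png

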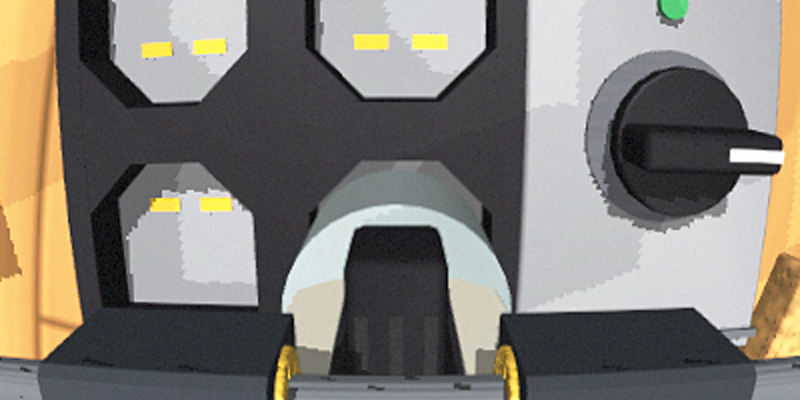

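```bash
python3 - <<'E'
from h import *
c=cam("wrist")
b0=np.array([.5196,-.0098]);a=np.radians(11.3);ex=np.array([np.cos(a),np.sin(a)]);ey=np.array([-ex[1],ex[0]])
def D(n,u,v,z=.05):
    q=at(c,(80+u/2,100+v/2),z);print(n,np.round(q,4),"rel",np.round([(q-b0)@ex,(q-b0)@ey],4))
D("b3 topL",366,161);D("b3 topR",444,161);D("b3 right",491,210);D("b3 left",310,210);D("b1 botL",363,98);D("b1 botR",440,98);D("b1 L",306,40);D("b1 R",494,40)
D("knob",679,140,.07);D("lens",673,7);D("panel",521,161)
crop(c,225,165,335,247,"w15z")
E
```

```text
b3 topL [ 0.5546 -0.014 ] rel [ 0.0335 -0.011 ]
b3 topR [ 0.583  -0.0083] rel [ 0.0625 -0.011 ]
b3 right [ 0.6046 -0.0231] rel [ 0.0808 -0.0297]
b3 left [ 0.5372 -0.0366] rel [ 0.012  -0.0298]
b1 botL [0.549  0.0088] rel [0.0325 0.0125]
b1 botR [0.5767 0.0144] rel [0.0607 0.0125]
b1 L [0.5244 0.026 ] rel [0.0117 0.0342]
b1 R [0.5917 0.0396] rel [0.0804 0.0343]
knob [0.6633 0.0203] rel [0.1468 0.0013]
lens [0.6578 0.0699] rel [0.1512 0.0511]
panel [ 0.6115 -0.0023] rel [ 0.0916 -0.0107]
```

View pics/w15z.png

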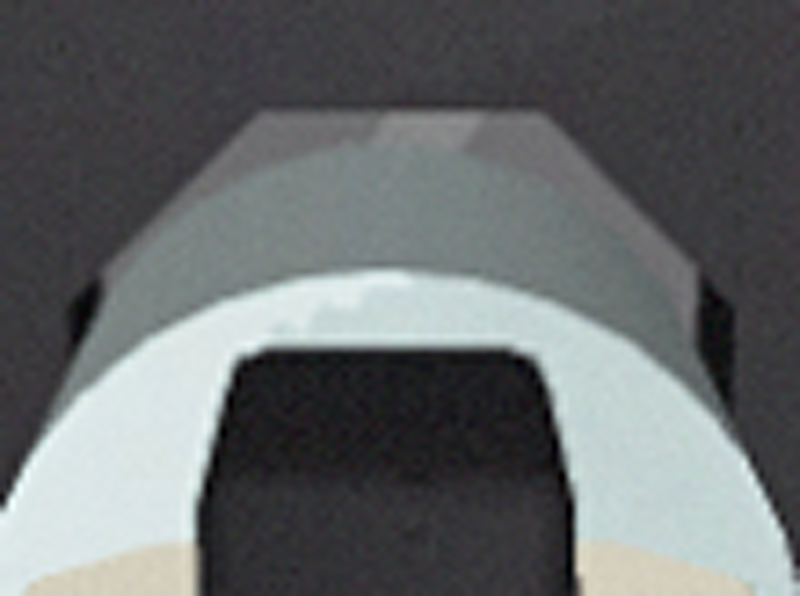

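Emit:
apply_moves:
  series:
    - {"turn": [0, 0, 0], "travel": [0.6, -0.8, -5], "claw": -1}
    - {"turn": [0, 0, 0], "travel": [0.6, -0.8, -10], "claw": -1}
    - {"turn": [0, 0, 0], "travel": [0.6, -0.8, -14], "claw": -1}
    - {"turn": [0, 0, 0], "travel": [0.6, -0.8, -18], "claw": -1}
    - {"turn": [0, 0, 0], "travel": [0.6, -0.8, -22], "claw": -1}

```text
time_s: 22.35
tcp_pos: [0.5734, -0.0429, 0.185]
ee_rot: [-3.126, -0.311, 0.0]
ft_force: [-0.1, -0.7, -5.2]
width: 0.0238
```

Emit:
apply_moves:
  series:
    - {"turn": [0, 0, 0], "travel": [0, 0, -5], "claw": -1}
    - {"turn": [0, 0, 0], "travel": [0, 0, -10], "claw": -1}
    - {"turn": [0, 0, 0], "travel": [0, 0, -14], "claw": -1}
    - {"turn": [0, 0, 0], "travel": [0, 0, -16], "claw": -1}
    - {"turn": [0, 0, 0], "travel": [0, 0, -16], "claw": -1}

```text
time_s: 22.98
tcp_pos: [0.5733, -0.0428, 0.1698]
ee_rot: [3.126, 0.311, 0.0]
ft_force: [-2.3, 1.0, 1.4]
width: 0.0238
```

Emit:
apply_moves:
  series:
    - {"turn": [0, 0, 0], "travel": [0, 0, 0], "claw": 0.1}
    - {"turn": [0, 0, 0], "travel": [0, 0, 0], "claw": 0.1}
    - {"turn": [0, 0, 0], "travel": [0, 0, 0], "claw": 0.1}
    - {"turn": [0, 0, 0], "travel": [0, 0, 60], "claw": 0.1}
    - {"turn": [0, 0, 0], "travel": [0, 0, 115], "claw": 0.1}
    - {"turn": [0, 0, 0], "travel": [-173, -250, 115], "claw": 0.1}
    - {"turn": [0, 0, 0], "travel": [-173, -250, 115], "claw": 0.1}
    - {"turn": [0, 0, 0], "travel": [-173, -250, 115], "claw": 0.1}

```text
time_s: 23.98
tcp_pos: [0.4656, -0.1986, 0.2846]
ee_rot: [3.125, 0.312, 0.001]
ft_force: [0.6, -0.6, 0.2]
width: 0.0513
```

Emit:
apply_moves:
  series:
    - {"turn": [0, 0, 0], "travel": [-64, -95, 0], "claw": 0.1}
    - {"turn": [0, 0, 0], "travel": [-64, -95, 0], "claw": 0.1}
    - {"turn": [0, 0, 0], "travel": [-64, -95, 0], "claw": 0.1}
    - {"turn": [0, 0, 0], "travel": [-64, -95, 0], "claw": 0.1}

```text
time_s: 24.48
tcp_pos: [0.403, -0.292, 0.2845]
ee_rot: [3.126, 0.311, 0.001]
ft_force: [-0.3, 0.7, -0.1]
width: 0.0512
```

```bash
python3 - <<'E'
from h import *
s=manip.observe();print(s["tcp_pos"],s["ee_rot"],s["qpos"],np.degrees(2*np.arctan2(s["ee_rot"][1],s["ee_rot"][0])))
c=cam("wrist","w16");crop(c,0,0,560,420,"w16b")
c=cam("scene","sc16");crop(c,200,150,360,270,"sc16b")
E
```

```text
[ 0.40297555 -0.29198775  0.28445101] [3.12620718e+00 3.10524277e-01 1.22162160e-03] [ 0.97541802  0.41301155 -0.62009826  2.10397613  0.35810199  0.7267399
  0.32168171] 11.345096746968574
```

View pics/w16b.png

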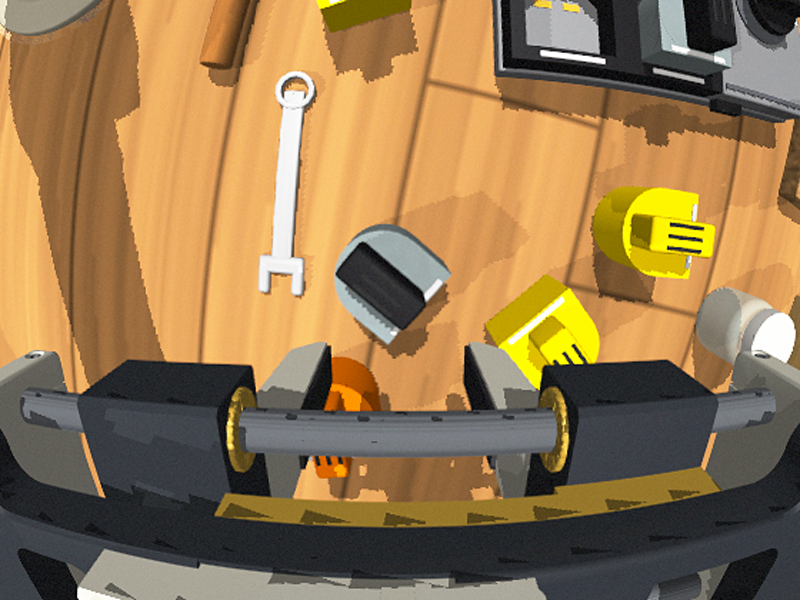

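View pics/sc16b.png

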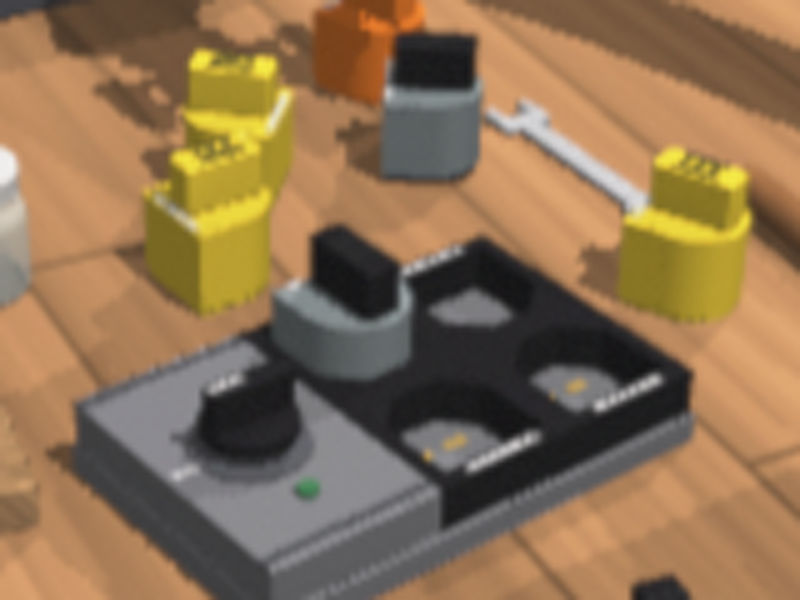

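```bash
python3 - <<'E'
from tools import *
c=cam("wrist");s=manip.observe();crop(c,220,145,330,250,"w16z")
im=c["image"].astype(int)
E
```

```text
(no output)
```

View pics/w16z.png

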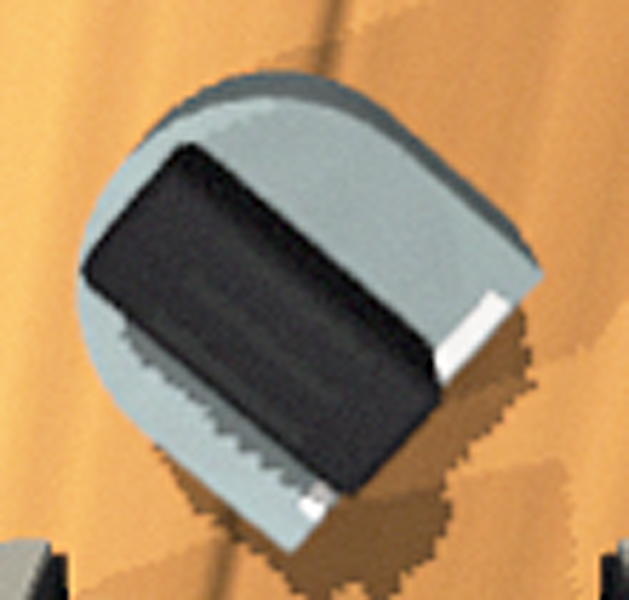

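```bash
python3 - <<'E'
from tools import *
c=cam("wrist")
W=lambda u,v,z:at(c,(220+u/5.714,145+v/5.714),z)
A,B=W(541,272,.06),W(291,552,.06);e=A-B;print(A,B,np.linalg.norm(e),np.degrees(np.arctan2(e[1],e[0])))
n=np.array([-e[1],e[0]])/np.linalg.norm(e);o=(A+B)/2+.033*n;print("pack x deg",np.degrees(np.arctan2(n[1],n[0])),"origin",o)
P=[W(82,272,.094),W(350,495,.094),W(440,395,.094),W(178,160,.094)];print(np.mean(P,0));d=P[1]-P[0];print(np.linalg.norm(d),np.degrees(np.arctan2(*d[::-1])))
E
```

```text
[ 0.43541046 -0.27541775] [ 0.40383025 -0.33268733] 0.06539964744819252 61.12630297378439
pack x deg 151.1263029737844 origin [ 0.3907227  -0.28811749]
[ 0.39134773 -0.28705673]
0.053349705360902125 -29.473357441542795
```

```bash
python3 - <<'E'
from tools import *
c=cam("wrist");s=manip.observe()
rel(c,[((345,358),.06),((378,400),.06),((330,360),.06)],s)
E
```

```text
(345, 358) 0.06 [ 0.3764 -0.3483] tool x,y mm [-37.9  50.6]
(378, 400) 0.06 [ 0.4055 -0.376 ] tool x,y mm [-15.   83.6]
(330, 360) 0.06 [ 0.3661 -0.3521] tool x,y mm [-48.8  52.3]
```

Emit:
apply_moves:
  series:
    - {"turn": [0, 0, 49.7], "travel": [-12, 4.5, 0], "claw": -0.1}
    - {"turn": [0, 0, 49.7], "travel": [-12, 4.5, 0], "claw": -0.1}
    - {"turn": [0, 0, 49.7], "travel": [-12, 4.5, 0], "claw": -0.1}
    - {"turn": [0, 0, 49.7], "travel": [-12, 4.5, 0], "claw": -0.1}
    - {"turn": [0, 0, 49.7], "travel": [-12, 4.5, -30], "claw": -0.1}
    - {"turn": [0, 0, 49.7], "travel": [-12, 4.5, -30], "claw": -0.1}
    - {"turn": [0, 0, 49.7], "travel": [-12, 4.5, -30], "claw": -0.1}

```text
time_s: 25.6
tcp_pos: [0.3912, -0.2873, 0.2548]
ee_rot: [-2.707, -1.594, -0.0]
ft_force: [0.1, -1.0, -0.0]
width: 0.0418
```

```bash
python3 - <<'E'
from h import *
s=manip.observe();print(s["tcp_pos"],s["ee_rot"],s["qpos"],np.degrees(2*np.arctan2(s["ee_rot"][1],s["ee_rot"][0])))
c=cam("wrist","w17");crop(c,0,0,560,420,"w17b")
E
```

```text
[ 0.3911842  -0.28728961  0.25484696] [-2.70713481e+00 -1.59400072e+00 -4.37433624e-04] [ 1.10947832  0.49565937 -0.82023353  2.1516616   0.55767799  0.716586
  0.9780574 ] -299.0195972777414
```

View pics/w17b.png

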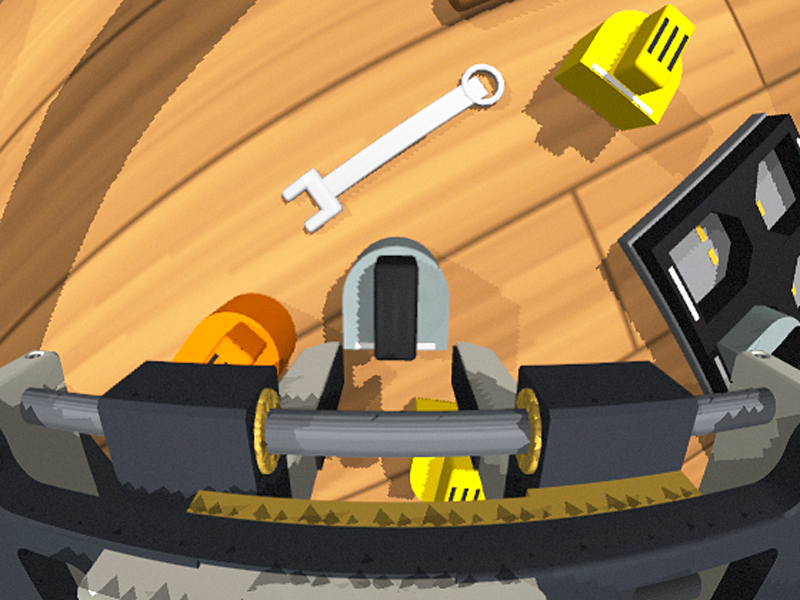

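```bash
python3 - <<'E'
from tools import *
c=cam("wrist");s=manip.observe()
rel(c,[((376,256),.094),((418,256),.094),((415,358),.094),((374,358),.094),((400,238),.06),((344,345),.06),((449,348),.06),((360,346),.06),((435,346),.06)],s)
E
```

```text
(376, 256) 0.094 [ 0.3581 -0.2814] tool x,y mm [-10.7 -31.9]
(418, 256) 0.094 [ 0.3689 -0.262 ] tool x,y mm [ 11.5 -31.9]
(415, 358) 0.094 [ 0.4186 -0.2907] tool x,y mm [10.5 25.5]
(374, 358) 0.094 [ 0.4075 -0.3108] tool x,y mm [-12.5  25.5]
(400, 238) 0.06 [ 0.3594 -0.2674] tool x,y mm [  2.2 -37.6]
(344, 345) 0.06 [ 0.4014 -0.3312] tool x,y mm [-33.2  30.1]
(449, 348) 0.06 [ 0.4355 -0.2739] tool x,y mm [33.4 32.1]
(360, 346) 0.06 [ 0.4069 -0.3226] tool x,y mm [-23.1  30.7]
(435, 346) 0.06 [ 0.4299 -0.281 ] tool x,y mm [24.4 30.7]
```

Emit:
apply_moves:
  series:
    - {"turn": [0, 0, 0], "travel": [0, 0, -50], "claw": -0.1}
    - {"turn": [0, 0, 0], "travel": [0, 0, -90], "claw": -0.1}
    - {"turn": [0, 0, 0], "travel": [0, 0, -105], "claw": -0.1}
    - {"turn": [0, 0, 0], "travel": [0, 0, -105], "claw": -0.1}
    - {"turn": [0, 0, 0], "travel": [0, 0, -105], "claw": -1}
    - {"turn": [0, 0, 0], "travel": [0, 0, -105], "claw": -1}
    - {"turn": [0, 0, 0], "travel": [0, 0, -105], "claw": -1}
    - {"turn": [0, 0, 0], "travel": [0, 0, -105], "claw": -1}

```text
time_s: 26.7
tcp_pos: [0.3909, -0.2881, 0.1502]
ee_rot: [2.705, 1.594, 0.001]
ft_force: [-0.7, -0.5, 8.0]
width: 0.0236
```

```bash
python3 - <<'E'
from h import *
s=manip.observe();print(s["tcp_pos"],s["ee_rot"],s["width"])
c=cam("wrist","w18");crop(c,200,180,360,300,"w18z")
E
```

```text
[ 0.39092992 -0.28809428  0.15019779] [2.70488523e+00 1.59442812e+00 6.70020327e-04] 0.023624437996184806
```

View pics/w18z.png

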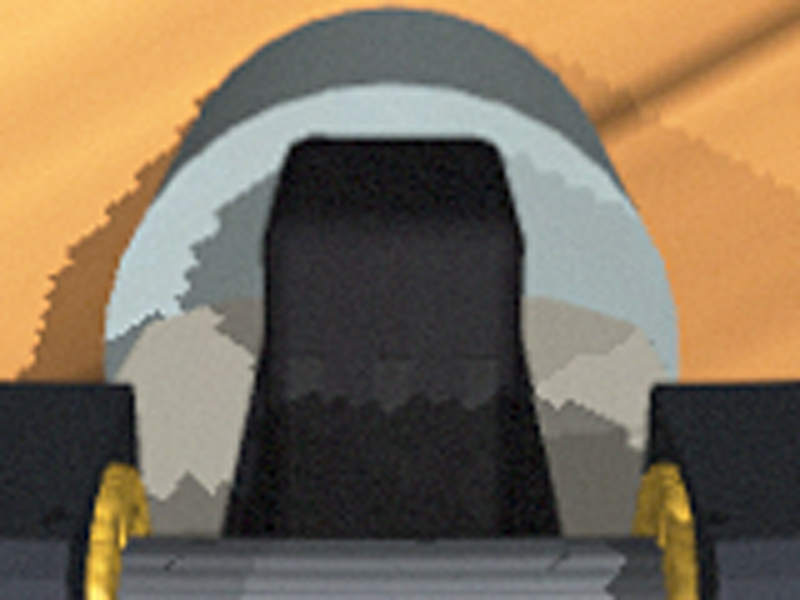

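Emit:
apply_moves:
  series:
    - {"turn": [0, 0, 0], "travel": [0, 0, 50], "claw": -1}
    - {"turn": [0, 0, 0], "travel": [0, 0, 100], "claw": -1}
    - {"turn": [0, 0, -49.7], "travel": [20, 40, 130], "claw": -1}
    - {"turn": [0, 0, -49.7], "travel": [93.7, 224.5, 130], "claw": -1}
    - {"turn": [0, 0, -49.7], "travel": [93.7, 224.5, 130], "claw": -1}
    - {"turn": [0, 0, -49.7], "travel": [93.7, 224.5, 130], "claw": -1}
    - {"turn": [0, 0, -49.7], "travel": [93.7, 224.5, 130], "claw": -1}
    - {"turn": [0, 0, -49.7], "travel": [93.7, 224.5, 130], "claw": -1}

```text
time_s: 27.75
tcp_pos: [0.4844, -0.0616, 0.2795]
ee_rot: [3.125, 0.317, 0.0]
ft_force: [-0.4, 0.1, -3.4]
width: 0.0231
```

Emit:
apply_moves:
  series:
    - {"turn": [0, 0, 0], "travel": [0, 0, -40], "claw": -1}
    - {"turn": [0, 0, 0], "travel": [0, 0, -70], "claw": -1}
    - {"turn": [0, 0, 0], "travel": [0, 0, -70], "claw": -1}
    - {"turn": [0, 0, 0], "travel": [0, 0, -70], "claw": -1}
    - {"turn": [0, 0, 0], "travel": [0, 0, -70], "claw": -1}

```text
time_s: 28.38
tcp_pos: [0.4848, -0.0637, 0.2105]
ee_rot: [3.126, 0.311, 0.003]
ft_force: [0.6, -1.4, -2.8]
width: 0.0238
```

```bash
python3 - <<'E'
from h import *
s=manip.observe();print(s["tcp_pos"],s["ee_rot"],s["width"],np.degrees(2*np.arctan2(s["ee_rot"][1],s["ee_rot"][0])))
c=cam("wrist","w19");crop(c,80,100,480,300,"w19b")
E
```

```text
[ 0.48476187 -0.06367413  0.21045536] [3.12563801e+00 3.10678885e-01 2.82186912e-03] 0.023791001694278967 11.352761942082603
```

View pics/w19b.png

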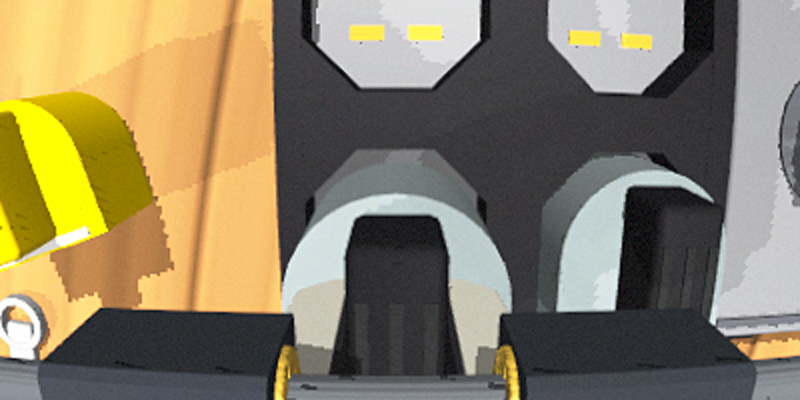

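Emit:
apply_moves:
  series:
    - {"turn": [0, 0, 0], "travel": [-0.2, 0, -8], "claw": -1}
    - {"turn": [0, 0, 0], "travel": [-0.2, 0, -13], "claw": -1}
    - {"turn": [0, 0, 0], "travel": [-0.2, 0, -18], "claw": -1}
    - {"turn": [0, 0, 0], "travel": [-0.2, 0, -23], "claw": -1}
    - {"turn": [0, 0, 0], "travel": [-0.2, 0, -26], "claw": -1}

```text
time_s: 29.05
tcp_pos: [0.4841, -0.0631, 0.1829]
ee_rot: [-3.126, -0.312, 0.001]
ft_force: [0.4, 0.9, -3.7]
width: 0.0238
```

Emit:
apply_moves:
  series:
    - {"turn": [0, 0, 0], "travel": [0, 0, -5], "claw": -1}
    - {"turn": [0, 0, 0], "travel": [0, 0, -10], "claw": -1}
    - {"turn": [0, 0, 0], "travel": [0, 0, -13], "claw": -1}
    - {"turn": [0, 0, 0], "travel": [0, 0, -14], "claw": -1}
    - {"turn": [0, 0, 0], "travel": [0, 0, -14], "claw": -1}

```text
time_s: 29.68
tcp_pos: [0.484, -0.0629, 0.1702]
ee_rot: [3.125, 0.312, 0.001]
ft_force: [-3.6, 1.0, 13.9]
width: 0.0241
```

Emit:
apply_moves:
  series:
    - {"turn": [0, 0, 0], "travel": [0, 0, 0], "claw": 0.1}
    - {"turn": [0, 0, 0], "travel": [0, 0, 0], "claw": 0.1}
    - {"turn": [0, 0, 0], "travel": [0, 0, 0], "claw": 0.1}
    - {"turn": [0, 0, 0], "travel": [0, 0, 60], "claw": 0.1}
    - {"turn": [0, 0, 0], "travel": [0, 0, 110], "claw": 0.1}
    - {"turn": [0, 0, 0], "travel": [96, 123, 230], "claw": 0.1}
    - {"turn": [0, 0, 0], "travel": [96, 123, 230], "claw": 0.1}
    - {"turn": [0, 0, 0], "travel": [96, 123, 230], "claw": 0.1}

```text
time_s: 30.68
tcp_pos: [0.5762, 0.0547, 0.3951]
ee_rot: [3.126, 0.31, 0.001]
ft_force: [0.5, 0.0, -0.2]
width: 0.0509
```

Emit:
apply_moves:
  series:
    - {"turn": [0, 0, 0], "travel": [30, 40, 0], "claw": 0.1}
    - {"turn": [0, 0, 0], "travel": [30, 40, 0], "claw": 0.1}
    - {"turn": [0, 0, 0], "travel": [30, 40, 0], "claw": 0.1}

```text
time_s: 31.05
tcp_pos: [0.6051, 0.0934, 0.3928]
ee_rot: [3.125, 0.311, -0.003]
ft_force: [-0.6, -1.1, 0.7]
width: 0.0515
```

```bash
python3 - <<'E'
from h import *
s=manip.observe();print(s["tcp_pos"],s["ee_rot"],s["width"],np.degrees(2*np.arctan2(s["ee_rot"][1],s["ee_rot"][0])))
c=cam("wrist","w20");crop(c,0,0,560,420,"w20b")
c=cam("scene","sc20");c=cam("side","sd20")
E
```

```text
[0.60508572 0.09344239 0.39283031] [ 3.12545194e+00  3.11462152e-01 -2.60299397e-03] 0.051471303611242955 11.381869429794655
```

View pics/w20b.png

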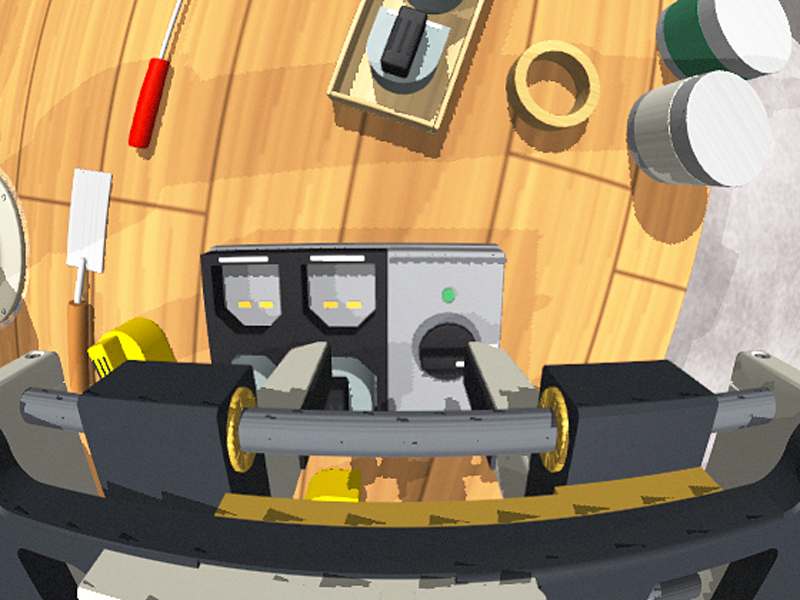

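View pics/sc20.png

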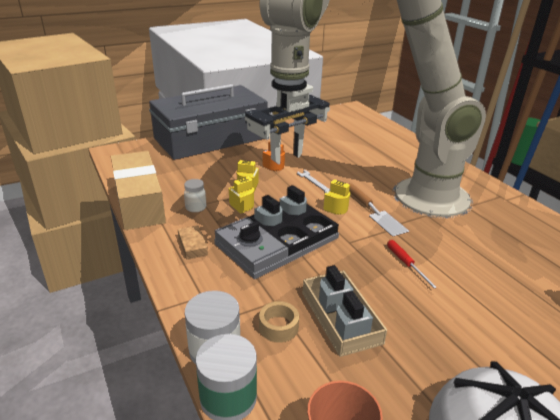

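View pics/sd20.png

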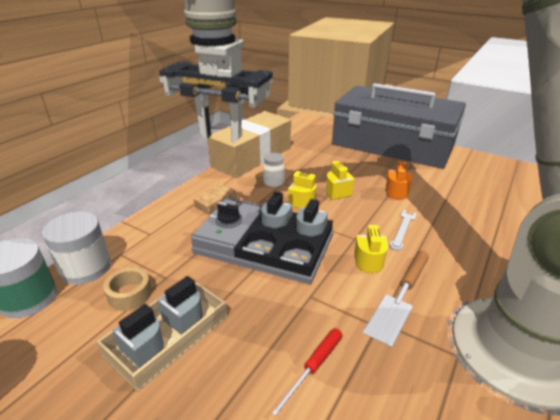

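```bash
python3 - <<'E'
from h import *
c=cam("side");crop(c,180,180,350,290,"sd20b")
for n,P in [("b3",(.5745,-.0457)),("b4",(.4851,-.0635))]:
    print(n,proj(c,(*P,.114)),proj(c,(*P,.080)))
c=cam("scene");crop(c,210,180,350,280,"sc20b");crop(c,290,250,400,360,"sc20c")
for n,P in [("b3",(.5745,-.0457)),("b4",(.4851,-.0635))]:
    print(n,proj(c,(*P,.114)),proj(c,(*P,.080)))
E
```

```text
b3 [274.38479111 197.28498608] [274.46129603 209.05086284]
b4 [310.824521   204.83401458] [310.15509821 216.7628705 ]
b3 [271.1605991  198.91953004] [271.00219161 209.20236977]
b4 [296.17896137 189.07009216] [295.70030965 199.13338923]
```

View pics/sd20b.png

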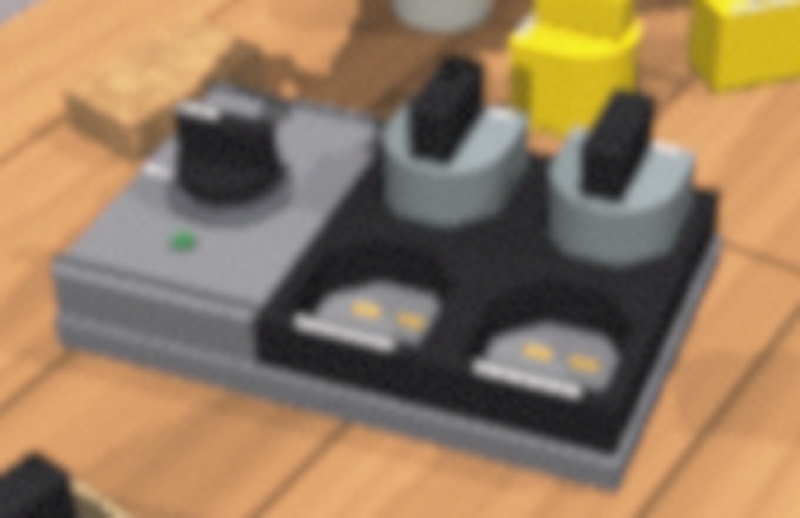

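View pics/sc20b.png

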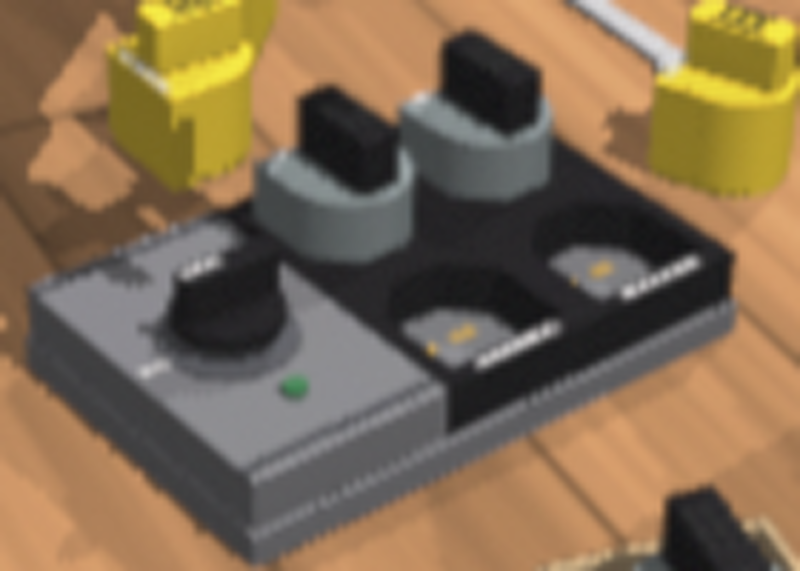

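View pics/sc20c.png

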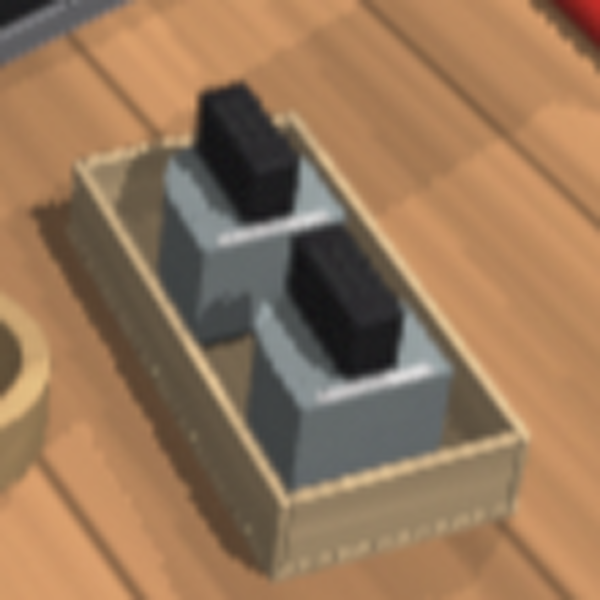

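Emit:
apply_moves:
  series:
    - {"turn": [0, 0, -45], "travel": [61, -72, 0], "claw": 0.1}
    - {"turn": [0, 0, -45], "travel": [61, -72, 0], "claw": 0.1}
    - {"turn": [0, 0, -45], "travel": [61, -72, -50], "claw": 0.1}
    - {"turn": [0, 0, -45], "travel": [61, -72, -100], "claw": 0.1}
    - {"turn": [0, 0, -90], "travel": [61, -72, -150], "claw": 0.1}
    - {"turn": [0, 0, -90], "travel": [61, -72, -180], "claw": 0.1}
    - {"turn": [0, 0, -90], "travel": [61, -72, -180], "claw": 0.1}
    - {"turn": [0, 0, -90], "travel": [61, -72, -180], "claw": 0.1}

```text
time_s: 32.3
tcp_pos: [0.6663, 0.0213, 0.2131]
ee_rot: [2.492, -1.912, -0.001]
ft_force: [-0.3, -0.2, -0.6]
width: 0.0511
```

Emit:
apply_moves:
  series:
    - {"turn": [0, 0, 0], "travel": [0, 0, 0], "claw": 0.1}
    - {"turn": [0, 0, 0], "travel": [0, 0, 0], "claw": 0.1}

```text
time_s: 32.55
tcp_pos: [0.6666, 0.0218, 0.2138]
ee_rot: [-2.503, 1.898, -0.0]
ft_force: [-0.4, -0.0, 0.3]
width: 0.0509
```

```bash
python3 - <<'E'
from h import *
s=manip.observe();print(s["tcp_pos"],s["ee_rot"],np.degrees(2*np.arctan2(s["ee_rot"][1],s["ee_rot"][0])))
c=cam("wrist","w21");crop(c,0,0,560,420,"w21b")
E
```

```text
[0.6665626  0.02176101 0.2138075 ] [-2.50305583e+00  1.89841558e+00 -3.16585018e-04] 285.6437909716582
```

View pics/w21b.png

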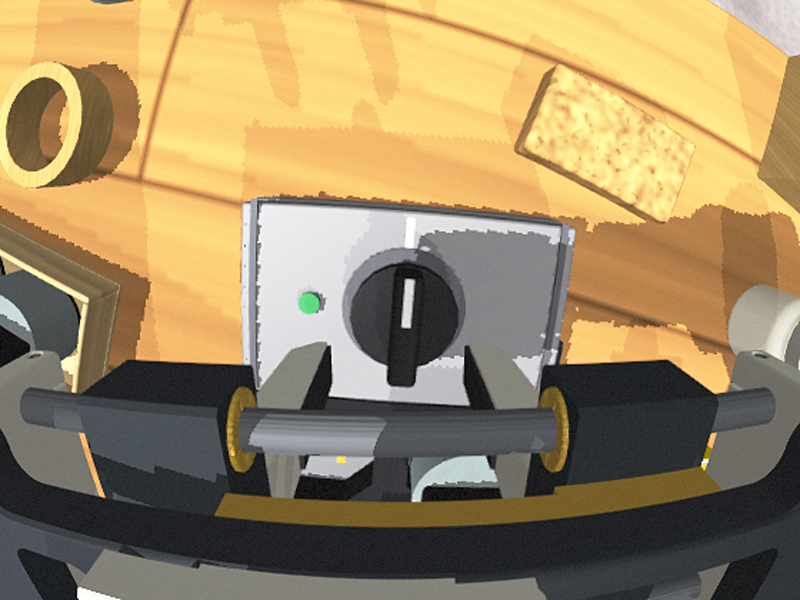

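Emit:
apply_moves:
  series:
    - {"turn": [0, 0, -4.3], "travel": [0, -0.5, -30], "claw": 0.1}
    - {"turn": [0, 0, -4.3], "travel": [0, -0.5, -57], "claw": 0.1}
    - {"turn": [0, 0, -4.3], "travel": [0, -0.5, -57], "claw": 0.1}
    - {"turn": [0, 0, -4.3], "travel": [0, -0.5, -57], "claw": -1}
    - {"turn": [0, 0, -4.3], "travel": [0, -0.5, -57], "claw": -1}
    - {"turn": [0, 0, -4.3], "travel": [0, -0.5, -57], "claw": -1}
    - {"turn": [0, 0, -4.3], "travel": [0, -0.5, -64], "claw": -1}
    - {"turn": [0, 0, -4.3], "travel": [0, -0.5, -69], "claw": -1}

```text
time_s: 33.6
tcp_pos: [0.6677, 0.0191, 0.1452]
ee_rot: [2.425, -1.997, 0.006]
ft_force: [0.7, -6.6, 6.7]
width: 0.0137
```

Emit:
apply_moves:
  series:
    - {"turn": [0, 0, 0], "travel": [0, 0, -1], "claw": -1}
    - {"turn": [0, 0, 0], "travel": [0, 0, -1], "claw": -1}

```text
time_s: 33.85
tcp_pos: [0.6677, 0.019, 0.1445]
ee_rot: [2.425, -1.997, 0.006]
ft_force: [0.8, -7.4, 7.0]
width: 0.0135
```

Emit:
apply_moves:
  series:
    - {"turn": [0, 0, 10], "travel": [-1, -1, -1.5], "claw": -1}
    - {"turn": [0, 0, 20], "travel": [-1, -1, -1.5], "claw": -1}
    - {"turn": [0, 0, 30], "travel": [-1, -1, -1.5], "claw": -1}
    - {"turn": [0, 0, 40], "travel": [-1, -1, -1.5], "claw": -1}
    - {"turn": [0, 0, 50], "travel": [-1, -1, -1.5], "claw": -1}
    - {"turn": [0, 0, 60], "travel": [-1, -1, -1.5], "claw": -1}
    - {"turn": [0, 0, 70], "travel": [-1, -1, -1.5], "claw": -1}
    - {"turn": [0, 0, 80], "travel": [-1, -1, -1.5], "claw": -1}

```text
time_s: 34.85
tcp_pos: [0.6677, 0.0188, 0.1444]
ee_rot: [3.139, 0.037, 0.008]
ft_force: [0.6, -5.3, 15.9]
width: 0.014
```

Emit:
apply_moves:
  series:
    - {"turn": [0, 0, 3], "travel": [0, 0, 0], "claw": -1}
    - {"turn": [0, 0, 3], "travel": [0, 0, 0], "claw": -1}
    - {"turn": [0, 0, 3], "travel": [0, 0, 6], "claw": -1}
    - {"turn": [0, 0, 3], "travel": [0, 0, 12], "claw": -1}
    - {"turn": [0, 0, 3], "travel": [0, 0, 12], "claw": 0}
    - {"turn": [0, 0, 3], "travel": [0, 0, 12], "claw": 0}
    - {"turn": [0, 0, 3], "travel": [0, 0, 60], "claw": 0}
    - {"turn": [0, 0, 3], "travel": [0, 0, 120], "claw": 0.1}

```text
time_s: 35.85
tcp_pos: [0.6646, 0.0207, 0.2616]
ee_rot: [-3.139, -0.114, 0.006]
ft_force: [0.6, 0.2, 0.4]
width: 0.0484
```

Emit:
apply_moves:
  series:
    - {"turn": [0, 0, 0], "travel": [0, 0, 60], "claw": 0.1}
    - {"turn": [0, 0, 0], "travel": [0, 0, 130], "claw": 0.1}
    - {"turn": [0, 0, 0], "travel": [-20, 50, 150], "claw": 0.1}
    - {"turn": [0, 0, 0], "travel": [-20, 50, 150], "claw": 0.1}
    - {"turn": [0, 0, 0], "travel": [-20, 50, 150], "claw": 0.1}

```text
time_s: 36.48
tcp_pos: [0.6453, 0.0703, 0.4114]
ee_rot: [3.139, 0.114, -0.001]
ft_force: [0.1, -0.3, 0.1]
width: 0.051
```

```bash
python3 - <<'E'
from h import *
s=manip.observe();print(s["tcp_pos"],s["ee_rot"],s["ft_force"])
c=cam("wrist","w22");crop(c,0,0,560,420,"w22b")
c=cam("side");crop(c,60,150,350,367,"sd22b")
c=cam("scene");crop(c,200,150,400,350,"sc22b")
E
```

```text
[0.64527225 0.07031745 0.41144786] [ 3.13860576e+00  1.14205301e-01 -1.43205447e-03] [ 0.12796852 -0.2908721   0.0970808 ]
```

View pics/w22b.png

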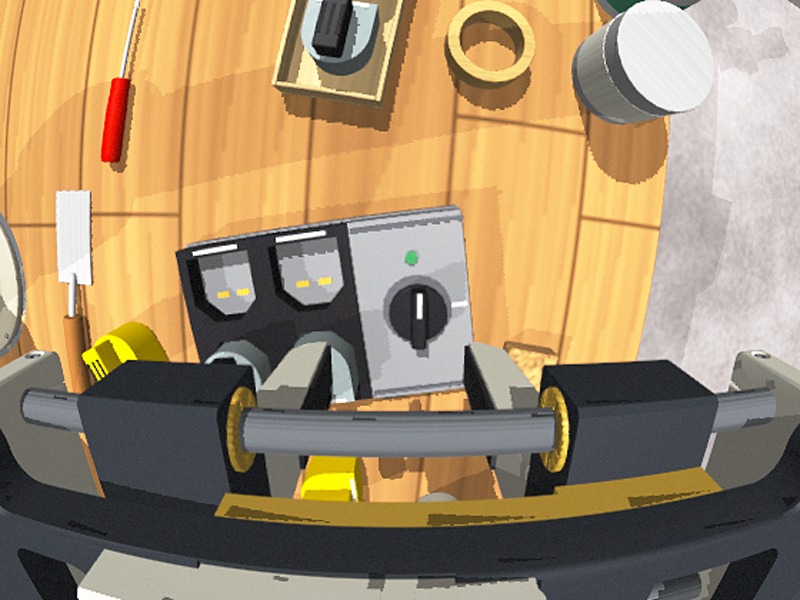

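View pics/sd22b.png

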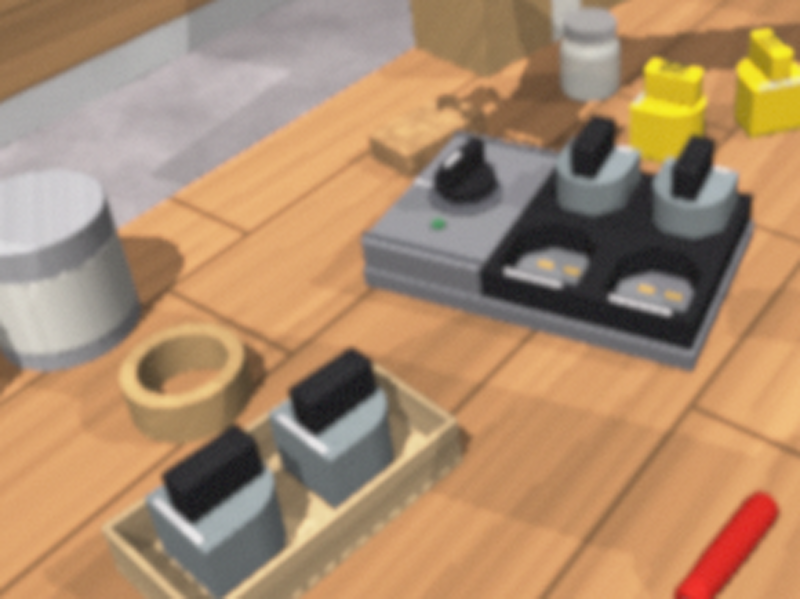

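View pics/sc22b.png

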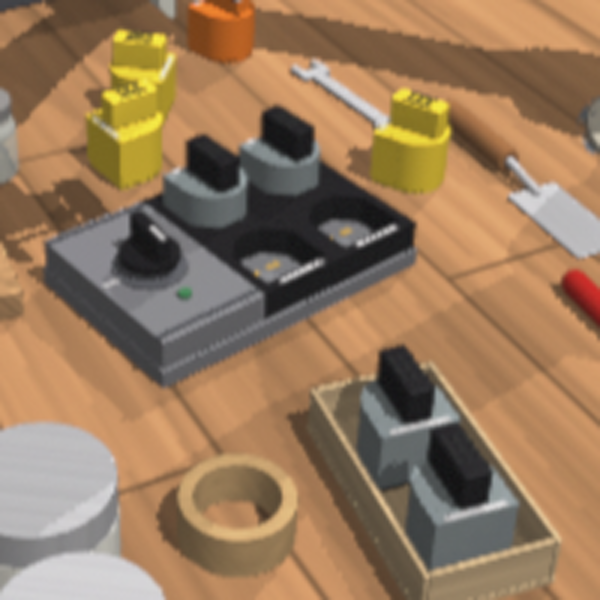

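```bash
python3 -c "
from bench import manip
print(manip.finish_job())"
```

```text
the job is handed in; nothing more can be done
None
```

The job is finished and handed in at about 37 s; the hand-in gave no verdict. I pressed and turned the dock off, then lifted out both charged packs and stood them in the crate. Both flat packs from the bench (only two were there) were turned to match and seated in the two bays on the dock's −y side. Then I switched the dock back on and raised the arm clear.

**Packs:** All views showed both charged packs upright in the crate. Both flat packs sat low and level in their bays, with their grips where I predicted. Each reached the bay floor at the right height, with floor contact felt.

**Switch:** The bar pointed at the green lens, at about 1.45 rad by the tool angle. I judged that the knob had sprung out from the pictures only; I didn't read the plunger directly.

**Bystanders:** The yellow and orange look-alikes were never touched. The bystanders showed no visible shift in the pictures, though I didn't measure them.

**Disagreements:** One wrist reading of the crate came out about 13 mm off because I picked its bottom corners. A bay reading was 2–4 mm off because the arm was still settling. I measured both again before acting on them.

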